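# Clamp a coated panel and hold the thickness gauge on its marked spot

### The job

Clamp the coated test panel on its sloping rest by pressing the toggle clamp's raised handle down to its stop. Then lift the pen gauge out of its stand and hold its sprung tip lightly on the ringed spot of the panel, the gauge square to the sloping panel and the tip pushed in about half way, not bottomed. Finish still holding the gauge there for its reading, and leave the bottle, timer, forceps and carton alone.

Things in the scene. Friction and masses are not known exactly. Their poses are not given: they have to be found in the camera images.
- rest: fixed aluminium rest, 195 (x) x 168 (y) mm, origin under its middle on the worktop. Its 164 mm wide table rises 20 degrees along +x, top face 24 mm high at x = -80 mm, 63 mm at x = +27. The steel toggle clamp stands behind it at y = 0, x = 45 to 90 mm; open, its bar stands up, 160 mm high; closed, its rubber foot presses the panel, the clamp is under 120 mm high and covers |y| < 12 mm at x > -8 mm
- clamp_handle (a joint): toggle clamp handle, rad: 0 = open, sloping up 26 degrees from its pivot; 0.7 = closed, sloping down 14 degrees, against its stop. It pivots on a level axis along the rest's y. A spring holds it open with about 5 N at the grip; past 0.48 rad it goes over centre, snaps down and stays closed. Pressing it swings the clamp's bar down onto the panel
- handle_hinge (a point): handle's pivot on the rest's centre plane, 80 mm towards +x from the rest's origin, 89 mm above the worktop. The handle leaves it towards the rest's +x
- handle_pad (a point): point on the upper side of the handle's black round grip (17 mm thick, from 46 to 121 mm from the pivot), 90 mm from the pivot; moves with the handle. Press straight down from above, 85 mm from the pivot along the rest's x: the grip's top there is about 140 mm above the worktop when open, 76 mm at the stop
- panel: loose grey coated steel panel, 100 x 150 x 4 mm, lying on the sloping table against the front ledge; origin at the centre of its underside, z square to its face (20 degrees from vertical), x up the slope, y across
- spot (a point): the marked spot: centre of a printed black ring of 20 mm outside diameter with four tick marks, on the panel's top face, 16 mm down the slope and 22 mm towards +y from the panel's middle
- gauge: pen-type coating gauge, 95 to 160 g, upright in its stand, nose down: square handle 26 x 26 x 92 mm with ribbed grey grip, below it a round steel nose cone (18 mm) and a thin sprung tip. Origin on its axis at the lower end of the square handle (the shoulder resting on the stand), z up its axis, x and y square to the flat sides. Grip two flat sides 50 to 68 mm above the shoulder
- gauge_tip (a point): end of the sprung ball tip (8 mm thick), on the gauge's axis 28 mm below the shoulder when out; moves up with the tip as it is pushed in
- gauge_nose (a joint): how far the sprung tip is pushed in, m: 0 = out, 0.008 = bottomed. The spring pushes with 2.4 N at 0, 4.8 N at half way (0.004), 7.2 N at 0.008
- gauge_stand: fixed black block, 64 x 64 x 42 mm, origin under its centre; the gauge's nose hangs in a round hole, 20 mm wide and 36 mm deep, in its top. It stands on one or the other side of the rest, the bottle on the opposite side
- bottle: bystander: reagent bottle with screw cap, 54 mm thick, 100 mm high, origin under its centre
- timer: bystander: small digital timer, 56 x 64 x 19 mm
- forceps: bystander: steel forceps lying flat, 115 mm long
- carton: bystander: small card box of slides, 31 x 81 x 28 mm
- microscope: fixed microscope at the back left, 341 x 247 x 436 mm, origin under its middle; its eyepieces reach 170 mm towards the robot, 270 to 350 mm above the worktop: keep clear
- heat_lamp: fixed desk lamp at the back, origin under its middle; its shade hangs 250 to 410 mm above the worktop, reaching 180 mm towards the robot and from 150 mm right to 42 mm left of its origin: keep clear
Mind the look-alikes: they are no part of the job. What is shaped like the gauge but blue or red is not meant.

How it is judged:
By the outcome, as a careful person would: the job done as asked, in the order asked, and still so for the second after the job is handed in, while the arm keeps its last pose, push and grip.
It also fails if it takes over 54 s, if anything falls off the work surface, if the arm or the gripper's body presses on something with over 40 N, if the wrist force passes 120 N, or if a joint passes its speed limit or range.

### The arm

A 6-joint arm with a two-finger parallel gripper is mounted at the origin on a cart in front of the work surface, level with it; the furniture and walls round the work are solid. World frame = base frame: x ahead of the robot, y to its left, z up, the work surface at z = 0. Lengths are in mm, angles in rad, forces in N, time in s.
With the tool pointing down it reaches from about 350 to 775 mm from the base axis. Payload 7.3 kg.
Tool frame: the origin (TCP) lies midway between the tips of the shut fingers; the grasp point (between the pads) lies 19 mm behind it; x points along the fingers, z is the direction in which the jaws open and shut, and the axes are right-handed (so a half turn about x gives the same grasp; the last joint's range is limited). The gripper opens to 92 mm and grips with 3 to 60 N. Pads are 19 mm wide; open, the fingers measure 130 mm over their backs; the gripper's body (75 mm by 190 mm) begins 47 mm behind the grasp point.
Start: joints at [-1.39, 0.342, 1.524, -0, 1.275, -0.146], TCP at [168.555, -497.226, 226.741] pointing down, gripper open.
Joint ranges: [-2.53, 2.53], [-0.77, 2.02], [0.04, 2.7], [-1, 4.14], [0.28, 2.66], [-3.11, 3.11]. Speed limits (rad/s): [2.57, 2.57, 3.14, 3.14, 3.14, 3.14].

### API

Orientations are given as [roll, pitch, yaw] about the fixed x, y, z axes, in that order (R = Rz(yaw) Ry(pitch) Rx(roll)).
In Python, from plant import monitor, optics, close_job gives the robot as it stands.
- The arm moves only by the tool send_rows, never from a script. Its argument "commands" is a list that holds one entry, the list of rows, each a list of 5 numbers: the shift along the tool's x, y, z in m, then the turn about the tool's x in degrees, then the finger opening in m, from 0 to 0.0918. A call has 1 to 10 rows; each row shifts and turns the pose as measured when the row begins, along the tool's axes as they then stand; what a row does not reach is not made up. A row lasts 1/12 s, in which the tool goes at most 41.7 mm and 7.16 degrees, less where a joint would pass 70% of its speed; a pose out of reach is approached as far as the arm can. A call with a gripper value outside its range is refused whole. The fingers move at their own pace and stop on an object; the grip force is fixed at half the most. Time passes only in rows, so rows that do not move let the fingers close. It gives the time, the measured TCP pose, the force and the opening at its end, in the units of the state.
- monitor.get_obs(): the state, without advancing time (a new reading comes with each control period).
- optics.capture(name): name is "side" or "top" or "wrist"; returns a dict with "color" (384x512x3 uint8, blue, green, red), "camera_matrix" (3x3 intrinsics, pixels), "camera_from_world" (4x4, takes a point from world to camera coordinates); the wrist camera has in their place "T_tool_cam" (4x4, takes a point from camera to tool coordinates, whose origin is the TCP and whose axes are the tool frame's). Camera axes: x right, y down, z forward; pixel columns grow to the right and rows downward; lengths in mm; the calibration is good to about 2 mm. A picture is of the moment at which its call begins: read the wrist's pose just before it. There is no depth.
- close_job(): hands the job in, once; it reports no verdict.
The state is a dict: "time": time; "joint_positions": joint angles; "dq": joint speeds; "tau": joint torques, N m; "tool_pos": TCP position; "tcp_rot": TCP orientation; "contact_force": force on the tool from outside, world axes, zero at the start; "moment": the same for the moment, N m; "grip_width": finger opening in mm.
Only numpy, scipy, OpenCV 4.12 (cv2) and the standard library are available. Lean on these libraries where they do the work, as an engineer would, in place of code of your own. Each camera call takes 0.05 s, during which the arm holds its last target.

## Working session

There is one attempt and no reset: what is moved stays moved. The work goes in short steps, Python scripts to look and compute and a tool call to move; the robot and the scene stay as the last step left them, time stands still between calls to the robot, and variables do not carry over. Pictures are saved under pics/ and viewed, and the job is handed in when it is done.

Besides the shell and the picture viewer there is one more tool, called after "Emit:" by a JSON object that holds its "name" and its "arguments". send_rows: Moves the arm, as the interface text tells. Its arguments: {"type":"object","properties":{"commands":{"type":"array","items":{"type":"array","items":{"type":"array","items":{"type":"number"}}}}},"required":["commands"]}

```bash
ls; mkdir -p pics; python3 - <<'E'
from plant import monitor, optics
import cv2
print(monitor.get_obs())
for n in ("side","top","wrist"):
    d=optics.capture(n); cv2.imwrite(f"pics/{n}0.png",d["color"])
    print(n,{k:v.tolist() for k,v in d.items() if k!="color"})
E
```

```text
pics
{'time': 0.0, 'joint_positions': array([-1.39005312e+00,  3.42771355e-01,  1.52506111e+00, -1.33420679e-05,
        1.27543562e+00, -1.45982925e-01]), 'dq': array([ 1.09877550e-03, -7.16231221e-05,  9.34858406e-05,  6.21467468e-04,
       -1.66557137e-03,  2.88147162e-03]), 'tau': array([-2.27049910e-03, -4.31254148e+01, -2.44219440e+01,  7.15970015e-02,
        5.59912249e-02, -1.11118381e-04]), 'tool_pos': array([ 168.44132326, -496.78003413,  226.00436246]), 'tcp_rot': array([3.00322421, 1.56912085, 1.75915791]), 'contact_force': array([-0.96722699,  0.41344882, -0.32533197]), 'moment': array([0.04564401, 0.02802029, 0.03233053]), 'grip_width': 91.79577893829861}
side {'camera_matrix': [[490.0990512389514, 0.0, 250.59240884942972], [0.0, 490.0990512389514, 190.76662828489066], [0.0, 0.0, 1.0]], 'camera_from_world': [[0.9896959278693499, -0.14265607047535142, -0.012296988060420145, -615.5806712421302], [-0.0788448107778856, -0.47127350519686223, -0.878455906185884, 106.93248249186605], [0.11952182299574406, 0.8703737868617107, -0.47766515988899516, 1736.6520181211456], [0.0, 0
[... 196 characters left out ...]
0.9996996505706963, 0.024255136414858935, -121.08702127203405], [-0.9899726141253197, -0.0068957983217157555, -0.14109100342469258, 618.734297541372], [0.14121588535131666, -0.023517155744983628, -0.9896994579720197, 1310.135337332173], [0.0, 0.0, 0.0, 1.0]]}
wrist {'camera_matrix': [[287.56530000364654, 0.0, 256.30376532086325], [0.0, 287.56530000364654, 193.16070555186388], [0.0, 0.0, 1.0]], 'T_tool_cam': [[0.0006613788797880134, -0.26161759857701977, 0.9651713809955044, -157.77284117544622], [0.0008935341000335497, -0.9651710521840967, -0.26161812173978777, 69.92572019630194], [0.9999993820872032, 0.001035442241584375, -0.00040457950379991483, -0.04032569572731681], [0.0, 0.0, 0.0, 1.0]]}
```

View pics/side0.png

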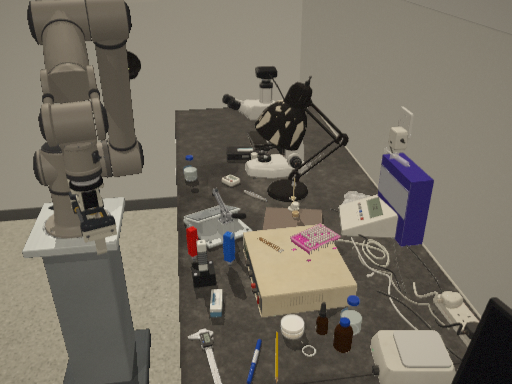

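View pics/top0.png

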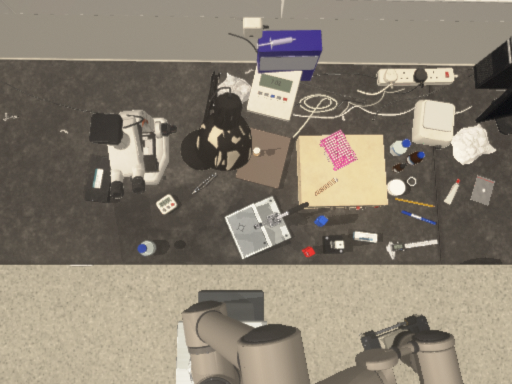

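View pics/wrist0.png

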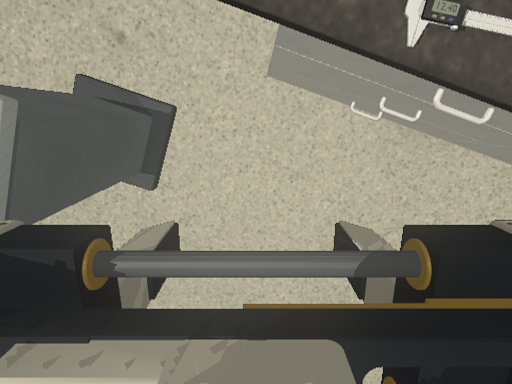

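```bash
python3 - <<'E'
import cv2
a=cv2.imread("pics/side0.png")[130:330,165:315]; cv2.imwrite("pics/side0c.png",cv2.resize(a,None,fx=4,fy=3*4/3,interpolation=cv2.INTER_CUBIC)[:600*4//3][:800])
b=cv2.imread("pics/top0.png")[160:270,130:390]; cv2.imwrite("pics/top0c.png",cv2.resize(b,None,fx=3,fy=3,interpolation=cv2.INTER_CUBIC))
b=cv2.imread("pics/top0.png")[180:270,215:355]; cv2.imwrite("pics/top0d.png",cv2.resize(b,None,fx=5.7,fy=5.7,interpolation=cv2.INTER_CUBIC))
a=cv2.imread("pics/side0.png")[175:295,170:270]; cv2.imwrite("pics/side0d.png",cv2.resize(a,None,fx=5,fy=5,interpolation=cv2.INTER_CUBIC))
E
```

```text
(no output)
```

View pics/top0d.png

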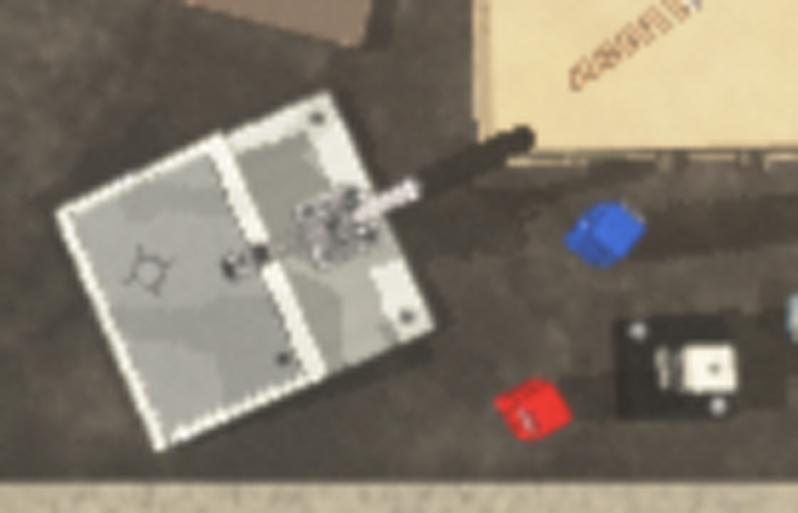

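View pics/side0d.png

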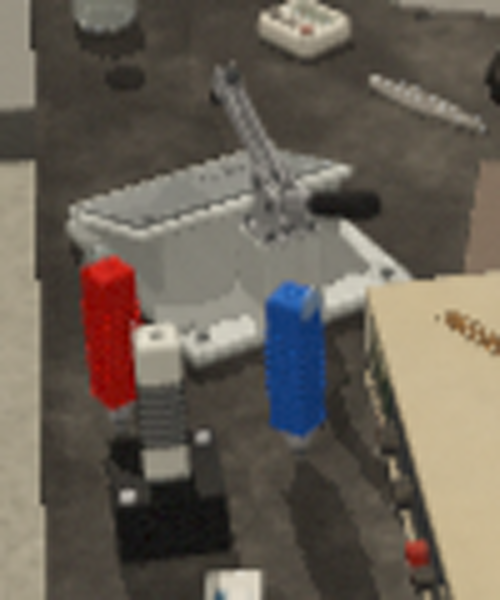

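```bash
cat > h.py <<'E'
import numpy as np
SIDE=(np.array([[490.0990512389514,0,250.59240884942972],[0,490.0990512389514,190.76662828489066],[0,0,1]]),np.array([[0.9896959278693499,-0.14265607047535142,-0.012296988060420145,-615.5806712421302],[-0.0788448107778856,-0.47127350519686223,-0.878455906185884,106.93248249186605],[0.11952182299574406,0.8703737868617107,-0.47766515988899516,1736.6520181211456],[0,0,0,1]]))
TOP=(np.array([[373.7239341104164,0,255.58495705199215],[0,373.7239341104164,189.34412661940942],[0,0,1]]),np.array([[0.0035067087595319455,-0.9996996505706963,0.024255136414858935,-121.08702127203405],[-0.9899726141253197,-0.0068957983217157555,-0.14109100342469258,618.734297541372],[0.14121588535131666,-0.023517155744983628,-0.9896994579720197,1310.135337332173],[0,0,0,1]]))
def proj(cam,P):
    K,T=cam; p=K@(T[:3,:3]@np.asarray(P,float)+T[:3,3]); return p[:2]/p[2]
def onz(cam,uv,z):
    K,T=cam; d=T[:3,:3].T@np.linalg.inv(K)@np.array([*uv,1.]); c=-T[:3,:3].T@T[:3,3]
    return c+d*(z-c[2])/d[2]
def tri(uvs):
    A=[];b=[]
    for cam,uv in uvs:
        K,T=cam; d=T[:3,:3].T@np.linalg.inv(K)@np.array([*uv,1.]); d/=np.linalg.norm(d); c=-T[:3,:3].T@T[:3,3]
        M=np.eye(3)-np.outer(d,d); A.append(M); b.append(M@c)
    return np.linalg.lstsq(np.vstack(A),np.hstack(b),rcond=None)[0]
T_tool_cam=np.array([[0.0006613788797880134,-0.26161759857701977,0.9651713809955044,-157.77284117544622],[0.0008935341000335497,-0.9651710521840967,-0.26161812173978777,69.92572019630194],[0.9999993820872032,0.001035442241584375,-0.00040457950379991483,-0.04032569572731681],[0,0,0,1]])
KW=np.array([[287.56530000364654,0,256.30376532086325],[0,287.56530000364654,193.16070555186388],[0,0,1]])
from scipy.spatial.transform import Rotation as Ro
def toolT(pos,rpy):
    T=np.eye(4); T[:3,:3]=Ro.from_euler('xyz',rpy).as_matrix(); T[:3,3]=pos; return T
def wcam(pos,rpy): return (KW,np.linalg.inv(toolT(pos,rpy)@T_tool_cam))
E
python3 - <<'E'
from h import *
t=lambda u,v:(u/5.7+215,v/5.7+180)
s=lambda u,v:(u/5+170,v/5+175)
for n,p,z in [("spot",(150,270),39.4),("c-back",(433,328),8),("c-left",(328,93),8),("f1",(157,450),22),("f2",(62,210),22),("gaugetop",(711,368),134),("standlow",(620,415),42),("blue top",(612,222),120),("red top",(540,400),120),("handle end",(525,137),145),("box corner",(480,150),70)]:
    print(n,onz(TOP,t(*p),z).round(0))
print("gauge tri",tri([(TOP,t(711,368)),(SIDE,s(155,333))]))
print("blue tri",tri([(TOP,t(622,215)),(SIDE,s(297,295))]))
print("red tri",tri([(TOP,t(550,392)),(SIDE,s(108,268))]))
print("handle end",tri([(TOP,t(525,137)),(SIDE,s(378,203))]))
print("box corner",tri([(TOP,t(480,150)),(SIDE,s(365,292))]))
R=toolT([0,0,0],[3.00322421,1.56912085,1.75915791])[:3,:3];print(R.round(3))
E
```

```text
spot [482. -67.  39.]
c-back [ 447. -249.    8.]
c-left [ 599. -182.    8.]
f1 [370. -72.  22.]
f2 [521. -10.  22.]
gaugetop [ 423. -397.  134.]
standlow [ 393. -362.   42.]
blue top [ 509. -344.  120.]
red top [ 404. -299.  120.]
handle end [ 557. -288.  145.]
box corner [ 556. -272.   70.]
gauge tri [ 424.07988159 -397.1904761   133.95158199]
blue tri [ 511.5584935  -349.81326891  119.4410175 ]
red tri [ 405.01623384 -304.65054916  120.58542282]
handle end [ 561.94281829 -289.45061747  140.0955841 ]
box corner [ 557.97908661 -272.95465541   65.89806567]
[[-0.     0.947  0.321]
 [ 0.002  0.321 -0.947]
 [-1.     0.    -0.002]]
```

```bash
python3 - <<'E'
import cv2
from h import *
im=cv2.imread("pics/top0.png"); 
th=np.radians(-66.3); c=np.array([484,-128]); ex=np.array([np.cos(th),np.sin(th)]); ey=np.array([-ex[1],ex[0]])
def W(x,y,z): return [*(c+x*ex+y*ey),z]
sc=7; u0,v0=265,175
def draw(cam,img,u0,v0,w,h,sc,name):
    a=cv2.resize(img[v0:v0+h,u0:u0+w],None,fx=sc,fy=sc,interpolation=cv2.INTER_CUBIC)
    def pt(P,col): 
        u,v=proj(cam,P); cv2.circle(a,(int((u+.5-u0)*sc),int((v+.5-v0)*sc)),3,col,-1)
    for x in(-97.5,97.5):
        for y in(-84,84): pt(W(x,y,0),(0,0,255))
    pt(W(80,0,89),(0,255,0)); 
    for r in (46,90,121): pt(W(80+r*np.cos(.454),0,89+r*np.sin(.454)),(0,255,255))
    for r in (46,90,121): pt(W(80+r*np.cos(.245),0,89-r*np.sin(.245)),(255,0,255))
    pt(W(-49.5,22,39.4),(255,0,0))
    cv2.imwrite(name,a)
draw(TOP,im,220,180,112,84,7,"pics/top0e.png")
draw(SIDE,cv2.imread("pics/side0.png"),175,180,110,80,7,"pics/side0e.png")
E
```

```text
(no output)
```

View pics/top0e.png

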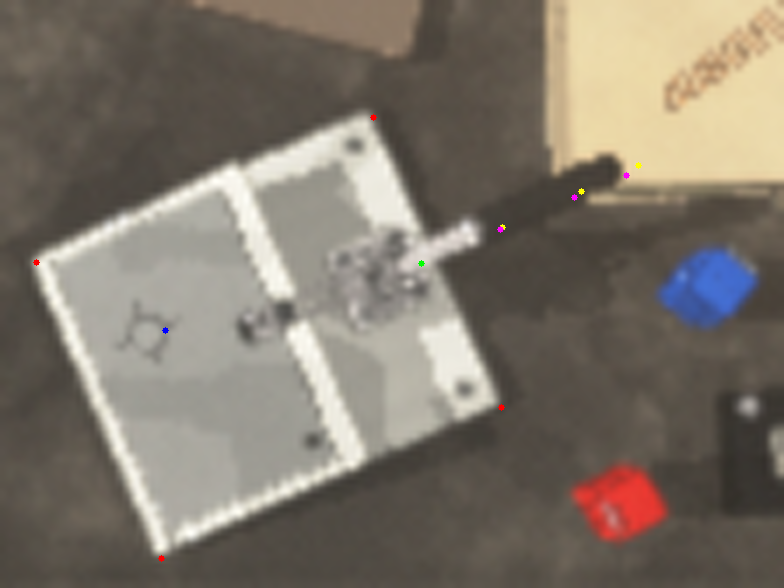

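View pics/side0e.png

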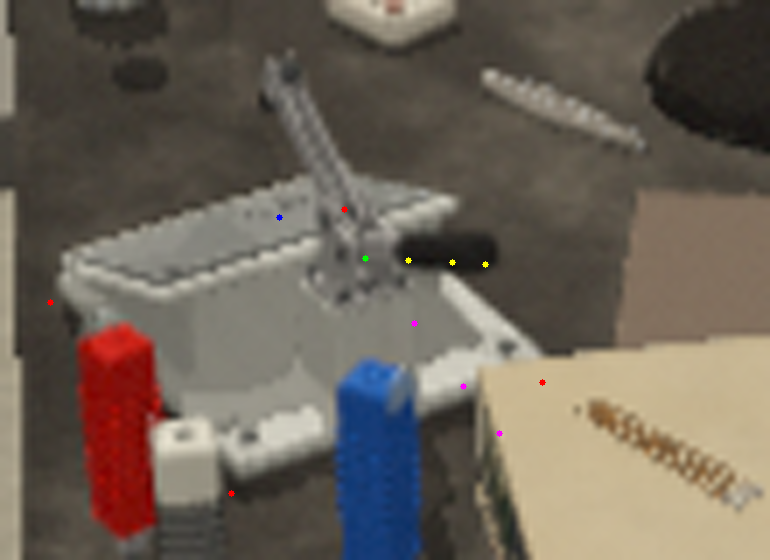

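```bash
python3 - <<'E'
from h import *
for p,z in [((197,150),0),((212,137),300),((250,150),300),((225,175),300),((250,165),250),((228,175),250),((197,150),300),((263,160),250)]: print(p,z,onz(TOP,p,z).round())
print("side base",onz(SIDE,(290,190),10).round())
print(tri([(TOP,(224,170)),(SIDE,(284,150))]).round())
E
```

```text
(197, 150) 0 [775. 104.   0.]
(212, 137) 300 [740.  19. 300.]
(250, 150) 300 [701. -95. 300.]
(225, 175) 300 [625. -21. 300.]
(250, 165) 250 [666. -95. 250.]
(228, 175) 250 [634. -28. 250.]
(197, 150) 300 [700.  63. 300.]
(263, 160) 250 [ 683. -136.  250.]
side base [788.  83.  10.]
[698. -18. 221.]
```

View pics/top0c.png

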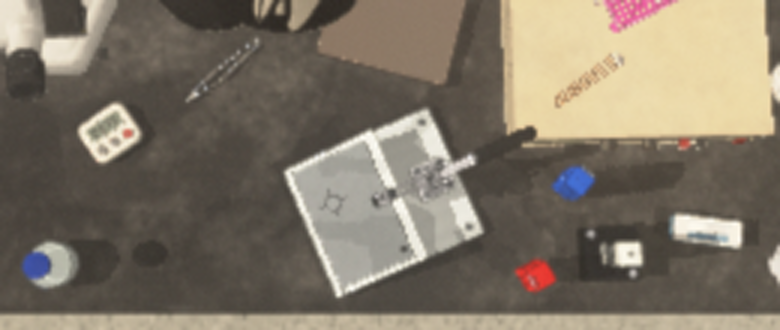

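View pics/side0c.png

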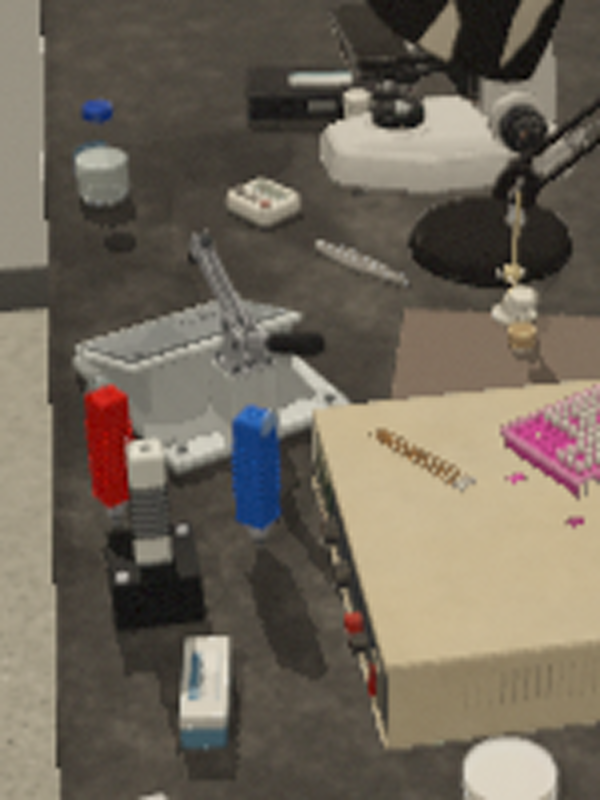

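```bash
cat > plan.py <<'E'
import sys; from h import *
from plant import monitor
def yaw_of(R): return np.degrees(np.arctan2(R[1,2],R[0,2]))
def plan(goal,yaw,grip,step=39,turn=7,nmax=10):
    o=monitor.get_obs(); T=toolT(o['tool_pos'],o['tcp_rot']); R=T[:3,:3]; p=T[:3,3]; y0=yaw_of(R)
    d=np.array(goal)-p; dy=(yaw-y0+180)%360-180
    n=max(int(np.ceil(np.linalg.norm(d)/step)),int(np.ceil(abs(dy)/turn)),1)
    print("pose",p.round(1),"yaw",round(y0,1),"n",n,"t",round(o['time'],2))
    rows=[]
    for i in range(min(n,nmax)):
        R=T[:3,:3]@Ro.from_euler('x',-dy/n*i,degrees=True).as_matrix()
        s=R.T@(d/n)/1000; rows.append([round(float(v),4) for v in s]+[round(-dy/n,2),grip])
    print(rows)
if __name__=="__main__":
    a=[float(v) for v in sys.argv[1:]]; plan(a[:3],a[3],a[4],*(a[5:7]))
E
python3 plan.py 551 -271 205 23.7 0
```

```text
pose [ 168.5 -496.9  226.2] yaw -71.3 n 14 t 0.15
[[0.0015, 0.0311, -0.0065, np.float64(-6.78), 0.0], [0.0015, 0.0316, -0.0028, np.float64(-6.78), 0.0], [0.0015, 0.0317, 0.001, np.float64(-6.78), 0.0], [0.0015, 0.0314, 0.0047, np.float64(-6.78), 0.0], [0.0015, 0.0306, 0.0084, np.float64(-6.78), 0.0], [0.0015, 0.0294, 0.0119, np.float64(-6.78), 0.0], [0.0015, 0.0278, 0.0153, np.float64(-6.78), 0.0], [0.0015, 0.0258, 0.0185, np.float64(-6.78), 0.0], [0.0015, 0.0234, 0.0214, np.float64(-6.78), 0.0], [0.0015, 0.0207, 0.024, np.float64(-6.78), 0.0]]
```

Emit:
{"name": "send_rows", "arguments": {"commands": [[[0.0015, 0.0311, -0.0065, -6.8, 0], [0.0015, 0.0316, -0.0028, -6.8, 0], [0.0015, 0.0317, 0.001, -6.8, 0], [0.0015, 0.0314, 0.0047, -6.8, 0], [0.0015, 0.0306, 0.0084, -6.8, 0], [0.0015, 0.0294, 0.0119, -6.8, 0], [0.0015, 0.0278, 0.0153, -6.8, 0], [0.0015, 0.0258, 0.0185, -6.8, 0]]]}}

```text
time: 0.82
tool_pos: [388.3, -362.8, 211.3]
tcp_rot: [2.75, 1.566, 2.484]
contact_force: [0.4, -0.1, 0.1]
grip_width: 43.1
```

```bash
cat > snap.py <<'E'
import sys,cv2; from h import *
from plant import monitor,optics
o=monitor.get_obs(); d=optics.capture(sys.argv[1]); cv2.imwrite(f"pics/{sys.argv[2]}.png",d["color"])
np.save(f"pics/{sys.argv[2]}.npy",np.hstack([o['tool_pos'],o['tcp_rot']]))
print(round(o['time'],2),o['tool_pos'].round(1),o['tcp_rot'].round(3),o['contact_force'].round(1),round(o['grip_width'],1))
E
python3 snap.py wrist w1; python3 plan.py 551 -271 205 23.7 0
```

```text
0.82 [ 388.3 -362.8  211.3] [2.75  1.566 2.484] [ 0.4 -0.1  0.1] 43.1
pose [ 392.4 -359.4  210.9] yaw -14.6 n 6 t 0.87
[[0.001, 0.0209, 0.0219, np.float64(-6.38), 0.0], [0.001, 0.0184, 0.0241, np.float64(-6.38), 0.0], [0.001, 0.0156, 0.026, np.float64(-6.38), 0.0], [0.001, 0.0126, 0.0275, np.float64(-6.38), 0.0], [0.001, 0.0094, 0.0288, np.float64(-6.38), 0.0], [0.001, 0.0062, 0.0296, np.float64(-6.38), 0.0]]
```

View pics/w1.png

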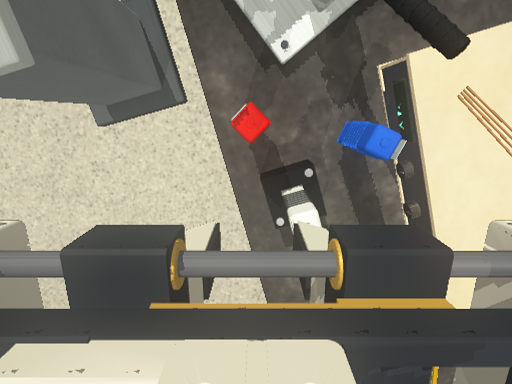

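```bash
python3 - <<'E'
from h import *
a=np.load("pics/w1.npy"); c=wcam(a[:3],a[3:])
for n,uv,z in [("boxc",(379,66),66),("boxfront2",(432,236),66),("handle end",(460,47),140),("platecorner",(284,63),8),("stand c",(275,224),42),("standA",(261,172),42),("standB",(314,158),42),("bluetop",(397,147),119),("redtop",(250,122),119)]: print(n,onz(c,uv,z).round(1))
E
```

```text
boxc [ 533.2 -281.4   66. ]
boxfront2 [ 563.6 -474.4   66. ]
handle end [ 560.9 -287.6  140. ]
platecorner [ 451.8 -246.7    8. ]
stand c [ 394.4 -423.6   42. ]
standA [ 394.4 -357.3   42. ]
standB [ 456.9 -357.4   42. ]
bluetop [ 516.2 -352.2  119. ]
redtop [ 399.5 -298.9  119. ]
```

Emit:
{"name": "send_rows", "arguments": {"commands": [[[0.001, 0.0209, 0.0219, -6.4, 0], [0.001, 0.0184, 0.0241, -6.4, 0], [0.001, 0.0156, 0.026, -6.4, 0], [0.001, 0.0126, 0.0275, -6.4, 0], [0.001, 0.0094, 0.0288, -6.4, 0], [0.001, 0.006, 0.0296, -6.4, 0]]]}}

```text
time: 1.37
tool_pos: [554.2, -266.3, 203.0]
tcp_rot: [1.857, 1.562, 2.294]
contact_force: [-0.5, 0.3, 0.0]
grip_width: 1.8
```

```bash
python3 snap.py wrist w2; python3 snap.py top t2;python3 plan.py 551 -271 165 23.7 0
```

```text
1.37 [ 554.2 -266.3  203. ] [1.857 1.562 2.294] [-0.5  0.3  0. ] 1.8
1.42 [ 558.3 -263.   202.4] [1.452 1.562 1.898] [ 0.1  3.1 -0.4] 0.6
pose [ 556.  -264.5  202.3] yaw 25.1 n 1 t 1.47
[[0.0373, -0.0041, -0.0072, np.float64(1.4), 0.0]]
```

View pics/w2.png

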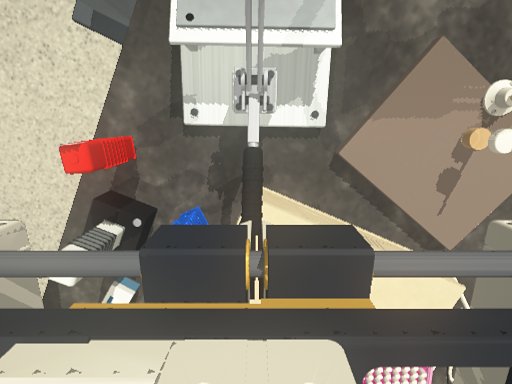

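```bash
python3 - <<'E'
from h import *
a=np.load("pics/w2.npy"); c=wcam(a[:3],a[3:])
P=[onz(c,uv,8) for uv in ((183,127),(326,125),(170,44),(341,46))]
for p in P: print(p.round(1))
d=P[1]-P[0]; print(np.degrees(np.arctan2(d[1],d[0])),np.linalg.norm(d))
m=(P[0]+P[1])/2; th=np.arctan2(d[1],d[0]); ey=d[:2]/np.linalg.norm(d[:2]); ex=np.array([ey[1],-ey[0]])
print("center",m[:2]-97.5*ex, "press",m[:2]+67.5*ex)
print("grip", onz(c,(251,150),113), onz(c,(252,215),133))
print("boxc",onz(c,(265,188),66))
E
```

```text
[ 449.5 -251.5    8. ]
[ 603.5 -176.8    8. ]
[ 403.2 -173.1    8. ]
[577.5 -94.    8. ]
25.849143960669007 171.19200060262438
center [ 483.97990645 -126.39410327] press [ 555.92042853 -274.88505008]
grip [ 532.02206598 -230.55945808  113.        ] [ 554.96488019 -277.23065617  133.        ]
boxc [ 563.41776478 -265.57812756   66.        ]
```

Emit:
{"name": "send_rows", "arguments": {"commands": [[[0.014, -0.0035, -0.006, 0.5, 0], [0.015, -0.003, 0, 0.5, 0], [0.015, 0, 0, 0, 0], [0.01, 0, 0, 0, 0]]]}}

```text
time: 1.8
tool_pos: [553.2, -273.6, 147.8]
tcp_rot: [1.684, 1.566, 2.1]
contact_force: [0.9, 0.6, 0.8]
grip_width: 0.3
```

```bash
python3 snap.py side s3;python3 plan.py 553 -272 75 24 0; python3 - <<'E'
import cv2
a=cv2.imread("pics/s3.png")[150:300,170:350];cv2.imwrite("pics/s3c.png",cv2.resize(a,None,fx=4,fy=4,interpolation=cv2.INTER_CUBIC))
E
```

```text
1.8 [ 553.2 -273.6  147.8] [1.684 1.566 2.1  ] [0.9 0.6 0.8] 0.3
pose [ 552.6 -273.3  146.2] yaw 23.8 n 2 t 1.85
[[0.0356, 0.0003, 0.0005, np.float64(-0.08), 0.0], [0.0356, 0.0003, 0.0005, np.float64(-0.08), 0.0]]
```

View pics/s3c.png

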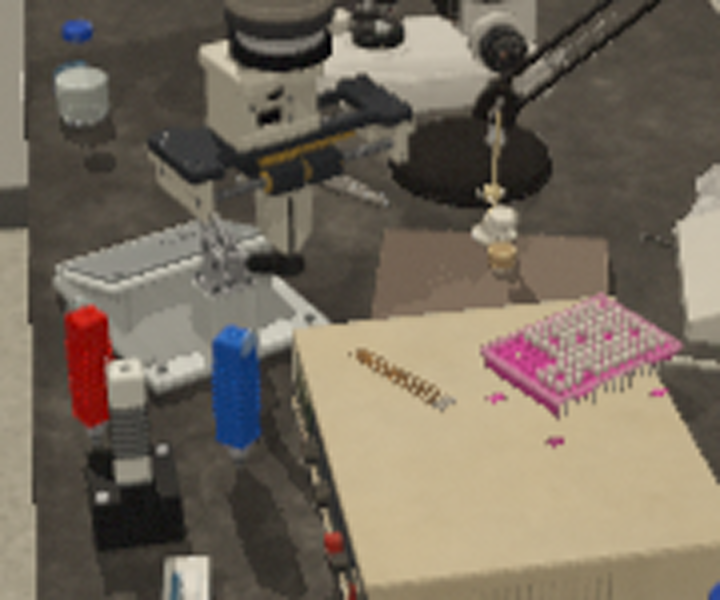

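Emit:
{"name": "send_rows", "arguments": {"commands": [[[0.008, 0, 0, 0, 0], [0.009, 0, 0, 0, 0], [0.009, 0, 0, 0, 0], [0.009, 0, 0, 0, 0], [0.009, 0, 0, 0, 0], [0.008, 0, 0, 0, 0]]]}}

```text
time: 2.35
tool_pos: [554.4, -277.8, 96.4]
tcp_rot: [-0.814, 1.565, -0.403]
contact_force: [0.3, -0.2, 0.4]
grip_width: 0.6
```

Emit:
{"name": "send_rows", "arguments": {"commands": [[[0.007, 0, 0, 0, 0], [0.006, 0, 0, 0, 0], [0.005, 0, 0, 0, 0], [0.003, 0, 0, 0, 0], [0.003, 0, 0, 0, 0]]]}}

```text
time: 2.77
tool_pos: [553.4, -276.8, 77.7]
tcp_rot: [-0.912, 1.566, -0.501]
contact_force: [-8.7, 3.7, 22.3]
grip_width: 0.5
```

```bash
python3 snap.py side s4; python3 - <<'E'
import cv2
a=cv2.imread("pics/s4.png")[170:290,170:320];cv2.imwrite("pics/s4c.png",cv2.resize(a,None,fx=5,fy=5,interpolation=cv2.INTER_CUBIC))
E
```

```text
2.77 [ 553.4 -276.8   77.7] [-0.912  1.566 -0.501] [-8.7  3.7 22.3] 0.5
```

View pics/s4c.png

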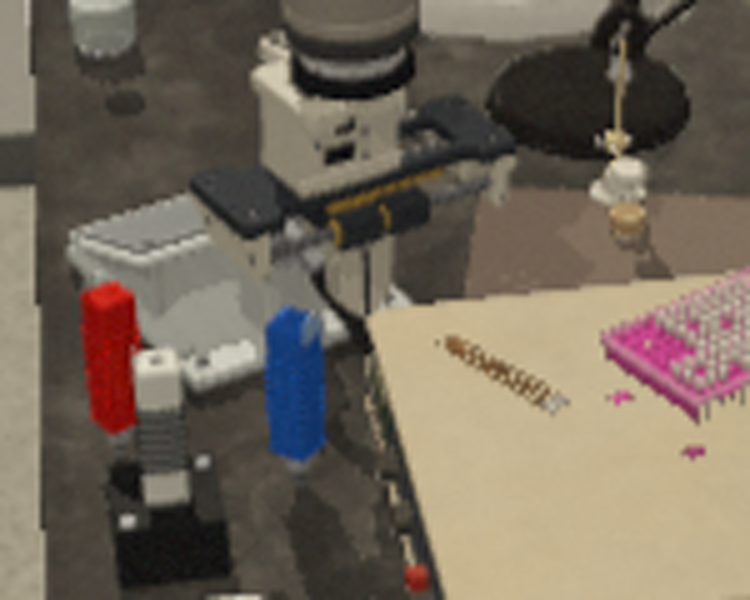

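Emit:
{"name": "send_rows", "arguments": {"commands": [[[-0.015, 0, 0, 0, 0], [-0.03, 0, 0, 0, 0.02], [-0.03, 0, 0, 0, 0.04], [-0.03, -0.01, -0.01, 0, 0.06], [-0.02, -0.01, -0.03, 0, 0.06]]]}}

```text
time: 3.23
tool_pos: [523.6, -304.9, 200.6]
tcp_rot: [1.855, 1.561, 2.273]
contact_force: [-0.2, 0.3, -0.5]
grip_width: 22.5
```

```bash
python3 snap.py wrist w5; python3 snap.py side s5;  python3 - <<'E'
import cv2
a=cv2.imread("pics/s5.png")[170:290,170:320];cv2.imwrite("pics/s5c.png",cv2.resize(a,None,fx=5,fy=5,interpolation=cv2.INTER_CUBIC))
E
```

```text
3.23 [ 523.6 -304.9  200.6] [1.855 1.561 2.273] [-0.2  0.3 -0.5] 22.5
3.28 [ 519.7 -310.4  204.2] [2.41  1.565 2.825] [-0.6 -3.5  2.9] 26.5
```

View pics/s5c.png

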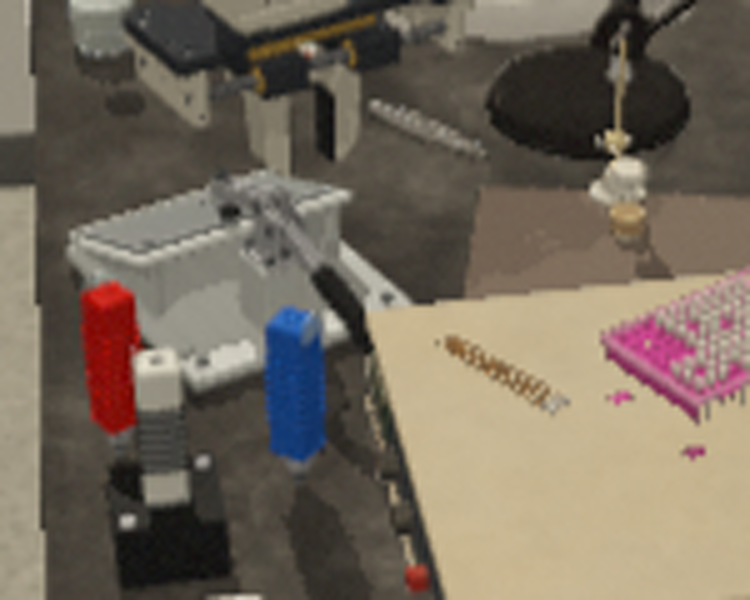

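View pics/w5.png

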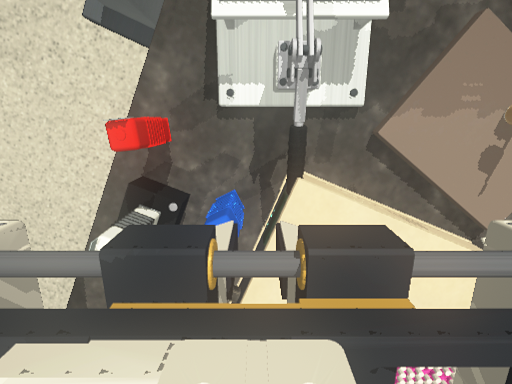

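```bash
python3 plan.py 424 -440 190 0 0.06
```

```text
pose [ 520.6 -309.1  202.1] yaw 23.6 n 5 t 3.33
[[0.0024, -0.0163, -0.0282, np.float64(4.72), 0.06], [0.0024, -0.0185, -0.0268, np.float64(4.72), 0.06], [0.0024, -0.0207, -0.0251, np.float64(4.72), 0.06], [0.0024, -0.0227, -0.0233, np.float64(4.72), 0.06], [0.0024, -0.0245, -0.0214, np.float64(4.72), 0.06]]
```

Emit:
{"name": "send_rows", "arguments": {"commands": [[[0.0024, -0.0163, -0.0282, 4.7, 0.06], [0.0024, -0.0185, -0.0268, 4.7, 0.06], [0.0024, -0.0207, -0.0251, 4.7, 0.06], [0.0024, -0.0227, -0.0233, 4.7, 0.06], [0.0024, -0.0245, -0.0214, 4.7, 0.06], [0, 0, 0, 0, 0.06], [0, 0, 0, 0, 0.06]]]}}

```text
time: 3.92
tool_pos: [420.1, -440.3, 182.0]
tcp_rot: [2.186, 1.555, 2.17]
contact_force: [-0.3, -0.1, -0.2]
grip_width: 60.0
```

```bash
python3 snap.py wrist w6
```

```text
3.92 [ 420.1 -440.3  182. ] [2.186 1.555 2.17 ] [-0.3 -0.1 -0.2] 60.0
```

View pics/w6.png

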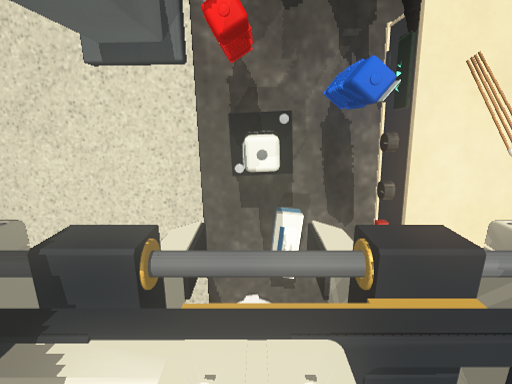

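```bash
python3 - <<'E'
import cv2
from h import *
a=np.load("pics/w6.npy"); c=wcam(a[:3],a[3:]); T=toolT(a[:3],a[3:]); print(T[:3,:3].round(4), np.degrees(np.arctan2(T[1,2],T[0,2])))
print("top",onz(c,(262,154),134)); 
P=[onz(c,p,42)for p in((229,112),(292,111),(293,174),(230,175))]; print(np.round(P,1),np.mean(P,0))
im=cv2.imread("pics/w6.png")[100:190,215:305]; cv2.imwrite("pics/w6c.png",cv2.resize(im,None,fx=6,fy=6,interpolation=cv2.INTER_CUBIC))
E
```

```text
[[-0.0089  0.016   0.9998]
 [ 0.0131  0.9998 -0.0159]
 [-0.9999  0.0129 -0.0091]] -0.9097089841064084
top [ 424.29023223 -396.62064476  134.        ]
[[ 392.5 -365.    42. ]
 [ 455.4 -365.    42. ]
 [ 457.5 -428.9   42. ]
 [ 391.  -429.    42. ]] [ 424.09078508 -396.97799502   42.        ]
```

View pics/w6c.png

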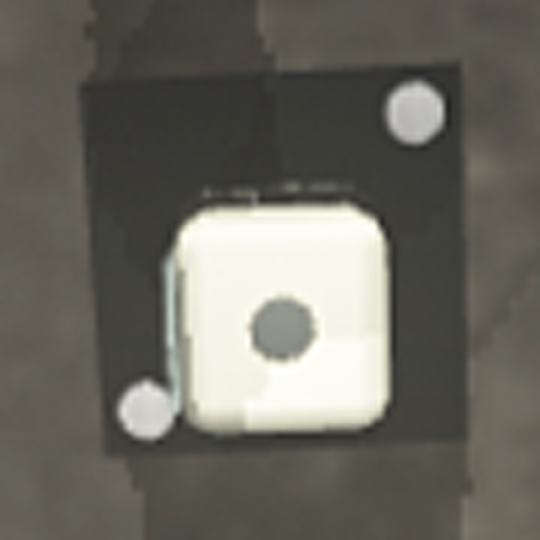

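```bash
python3 plan.py 424.2 -396.8 150 1 0.06 22; echo; python3 plan.py 424.2 -396.8 82 1 0.06 40
```

```text
pose [ 420.  -440.2  181.7] yaw -0.9 n 3 t 3.97
[[0.0107, 0.0144, 0.0013, np.float64(-0.63), 0.06], [0.0107, 0.0143, 0.0014, np.float64(-0.63), 0.06], [0.0107, 0.0143, 0.0016, np.float64(-0.63), 0.06]]

pose [ 420.  -440.2  181.7] yaw -0.9 n 3 t 3.97
[[0.0334, 0.0141, 0.0015, np.float64(-0.63), 0.06], [0.0334, 0.014, 0.0017, np.float64(-0.63), 0.06], [0.0334, 0.014, 0.0018, np.float64(-0.63), 0.06]]
```

Emit:
{"name": "send_rows", "arguments": {"commands": [[[0.008, 0.0144, 0.0013, -0.6, 0.06], [0.008, 0.0143, 0.0014, -0.6, 0.06], [0.008, 0.0143, 0.0016, -0.6, 0.06], [0, 0, 0, 0, 0.06]]]}}

```text
time: 4.3
tool_pos: [426.3, -392.0, 154.9]
tcp_rot: [2.138, 1.551, 2.161]
contact_force: [0.1, -0.5, -0.2]
grip_width: 59.9
```

```bash
python3 plan.py 424.2 -396.8 82 0.5 0.06 15
```

```text
pose [ 426.3 -392.   154.9] yaw 1.3 n 5 t 4.3
[[0.0146, -0.0012, -0.0003, np.float64(0.16), 0.06], [0.0146, -0.0012, -0.0003, np.float64(0.16), 0.06], [0.0146, -0.0012, -0.0003, np.float64(0.16), 0.06], [0.0146, -0.0012, -0.0003, np.float64(0.16), 0.06], [0.0146, -0.0012, -0.0003, np.float64(0.16), 0.06]]
```

Emit:
{"name": "send_rows", "arguments": {"commands": [[[0.0146, -0.002, -0.0003, 0.1, 0.06], [0.0146, -0.0015, -0.0003, 0.1, 0.06], [0.0146, -0.0012, -0.0003, 0.1, 0.06], [0.0146, -0.0012, -0.0003, 0.1, 0.06], [0.0125, -0.001, -0.0003, 0.1, 0.06], [0, 0, 0, 0, 0.06]]]}}

```text
time: 4.8
tool_pos: [430.2, -394.9, 83.0]
tcp_rot: [2.094, 1.555, 2.12]
contact_force: [-0.5, 0.0, 1.6]
grip_width: 59.9
```

```bash
python3 plan.py 424.2 -396.8 82 0.5 0.06 15; python3 snap.py wrist w7
```

```text
pose [ 430.2 -394.9   83. ] yaw 1.5 n 1 t 4.8
[[0.001, -0.0018, -0.0061, np.float64(1.0), 0.06]]
4.8 [ 430.2 -394.9   83. ] [2.094 1.555 2.12 ] [-0.5  0.   1.6] 59.9
```

View pics/w7.png

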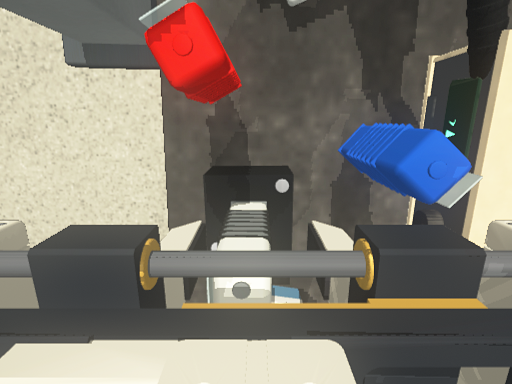

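Emit:
{"name": "send_rows", "arguments": {"commands": [[[0.001, -0.002, -0.006, 1, 0.06], [0, 0, 0, 0, 0.05], [0, 0, 0, 0, 0.04]]]}}

```text
time: 5.1
tool_pos: [425.9, -398.1, 85.4]
tcp_rot: [2.046, 1.56, 2.055]
contact_force: [0.8, 0.6, 0.8]
grip_width: 51.3
```

```bash
python3 plan.py 424.2 -396.8 82 0.5 0.06 15
```

```text
pose [ 425.9 -398.1   85.4] yaw 0.5 n 1 t 5.1
[[0.0034, 0.0013, -0.0017, np.float64(0.02), 0.06]]
```

Emit:
{"name": "send_rows", "arguments": {"commands": [[[0.0034, 0.0013, -0.0017, 0, 0.035], [0, 0, 0, 0, 0.03], [0, 0, 0, 0, 0.025], [0, 0, 0, 0, 0.02], [0, 0, 0, 0, 0.015], [0, 0, 0, 0, 0.01], [0, 0, 0, 0, 0.01], [0, 0, 0, 0, 0.01]]]}}

```text
time: 5.77
tool_pos: [424.5, -397.5, 83.9]
tcp_rot: [1.955, 1.563, 1.963]
contact_force: [0.4, 0.1, 1.1]
grip_width: 25.6
```

Emit:
{"name": "send_rows", "arguments": {"commands": [[[-0.007, 0, 0, 0, 0.01], [-0.006, 0, 0, 0, 0.01], [0, 0, 0, 0, 0.01]]]}}

```text
time: 6.02
tool_pos: [424.4, -397.4, 97.7]
tcp_rot: [1.989, 1.562, 1.998]
contact_force: [-0.4, 0.4, -1.3]
grip_width: 25.7
```

Emit:
{"name": "send_rows", "arguments": {"commands": [[[0, 0.003, 0, 0, 0.01], [0, 0.004, 0, 0, 0.01], [0, 0.004, 0, 0, 0.01], [0, 0.004, 0, 0, 0.01]]]}}

```text
time: 6.35
tool_pos: [425.0, -386.8, 100.1]
tcp_rot: [-1.545, 1.567, -1.536]
contact_force: [-1.4, -5.8, -4.5]
grip_width: 25.9
```

```bash
python3 snap.py wrist w8; python3 snap.py side s8;python3 - <<'E'
import cv2
a=cv2.imread("pics/s8.png")[200:300,170:270];cv2.imwrite("pics/s8c.png",cv2.resize(a,None,fx=6,fy=6,interpolation=cv2.INTER_CUBIC))
E
```

```text
6.35 [ 425.  -386.8  100.1] [-1.545  1.567 -1.536] [-1.4 -5.8 -4.5] 25.9
6.4 [ 425.  -386.3  100.1] [-1.566  1.567 -1.556] [-1.6 -6.3 -1.8] 25.5
```

View pics/s8c.png

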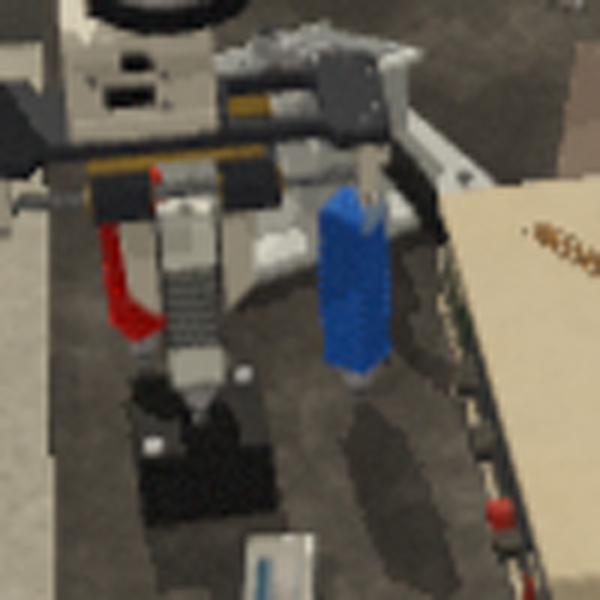

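View pics/w8.png

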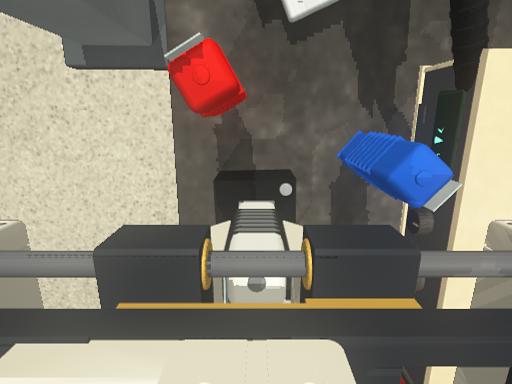

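Emit:
{"name": "send_rows", "arguments": {"commands": [[[0, 0.004, 0, 0, 0.01], [0, 0.004, 0, 0, 0.01], [0, 0.004, 0, 0, 0.01]]]}}

```text
time: 6.7
tool_pos: [424.9, -378.9, 100.5]
tcp_rot: [-1.438, 1.556, -1.428]
contact_force: [-0.9, -6.8, -3.9]
grip_width: 25.8
```

```bash
python3 snap.py wrist w9
```

```text
6.7 [ 424.9 -378.9  100.5] [-1.438  1.556 -1.428] [-0.9 -6.8 -3.9] 25.8
```

View pics/w9.png

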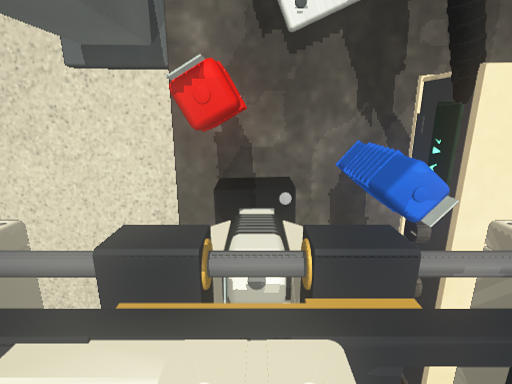

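Emit:
{"name": "send_rows", "arguments": {"commands": [[[0.001, 0.004, 0, 0, 0.01], [0.001, 0.004, 0, 0, 0.01], [0.001, 0.004, 0, 0, 0.01]]]}}

```text
time: 7.0
tool_pos: [424.9, -371.5, 99.5]
tcp_rot: [-1.417, 1.543, -1.406]
contact_force: [-2.7, -5.7, 0.9]
grip_width: 26.0
```

```bash
python3 snap.py wrist w10; python3 snap.py top t10; python3 - <<'E'
import cv2
a=cv2.imread("pics/t10.png")[200:280,290:380];cv2.imwrite("pics/t10c.png",cv2.resize(a,None,fx=6,fy=6,interpolation=cv2.INTER_CUBIC))
E
```

```text
7.0 [ 424.9 -371.5   99.5] [-1.417  1.543 -1.406] [-2.7 -5.7  0.9] 26.0
7.05 [ 424.8 -370.8   99.4] [-1.419  1.544 -1.408] [-3.1 -6.4  0.6] 25.8
```

View pics/w10.png

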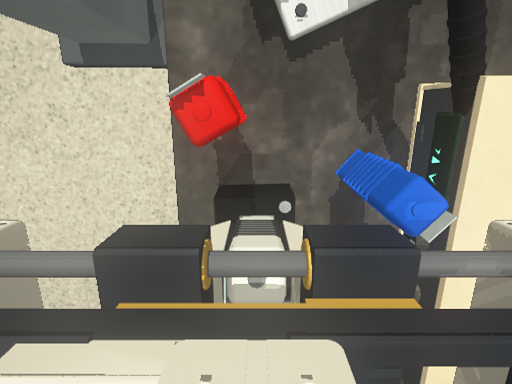

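Emit:
{"name": "send_rows", "arguments": {"commands": [[[0.001, 0.004, 0, 0, 0.01], [0.001, 0.004, 0, 0, 0.01], [0.0, 0.001, 0, 0, 0.01]]]}}

```text
time: 7.35
tool_pos: [424.6, -366.2, 98.8]
tcp_rot: [-1.415, 1.533, -1.404]
contact_force: [-0.3, -3.8, -2.7]
grip_width: 26.0
```

```bash
python3 - <<'E'
from h import *
from plant import monitor
o=monitor.get_obs();print(toolT(o['tool_pos'],o['tcp_rot']).round(3))
E
```

```text
[[ 6.00000e-03 -1.10000e-02  1.00000e+00  4.24619e+02]
 [-3.70000e-02  9.99000e-01  1.10000e-02 -3.66219e+02]
 [-9.99000e-01 -3.80000e-02  6.00000e-03  9.87960e+01]
 [ 0.00000e+00  0.00000e+00  0.00000e+00  1.00000e+00]]
```

Emit:
{"name": "send_rows", "arguments": {"commands": [[[-0.01, 0, 0, 0, 0.01], [-0.02, 0, 0, 0, 0.01], [-0.025, 0, 0, 0, 0.01], [-0.03, 0, 0, 0, 0.01], [0, 0, 0, 0, 0.01]]]}}

```text
time: 7.77
tool_pos: [422.7, -358.6, 186.0]
tcp_rot: [-1.523, 1.542, -1.512]
contact_force: [1.3, -1.4, -1.1]
grip_width: 26.0
```

```bash
python3 snap.py wrist w11; python3 snap.py top t11;  python3 snap.py side s11; python3 - <<'E'
import cv2
a=cv2.imread("pics/s11.png")[170:290,170:290];cv2.imwrite("pics/s11c.png",cv2.resize(a,None,fx=5,fy=5,interpolation=cv2.INTER_CUBIC))
E
```

```text
7.77 [ 422.7 -358.6  186. ] [-1.523  1.542 -1.512] [ 1.3 -1.4 -1.1] 26.0
7.82 [ 421.9 -357.7  183.4] [-1.611  1.545 -1.599] [-0.2  0.  -1.4] 25.9
7.87 [ 421.2 -357.1  181.4] [-1.708  1.547 -1.697] [ 0.4 -0.  -2.2] 25.9
```

View pics/s11c.png

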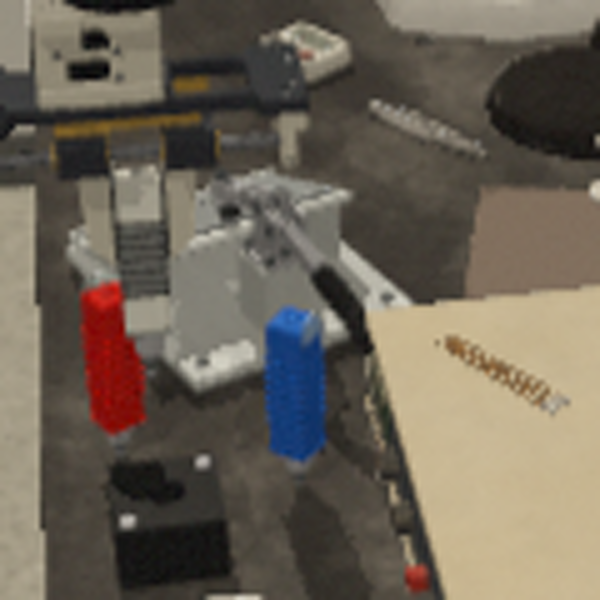

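View pics/w11.png

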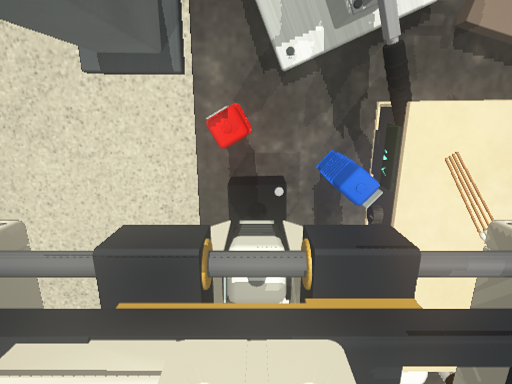

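```bash
cat > ov.py <<'E'
import sys,cv2; from h import *
name,al,g=sys.argv[1],float(sys.argv[2]),float(sys.argv[3])  # tilt deg (top toward +tool y), grasp height above shoulder
al2=np.radians(al)
# gauge axes in tool frame: z_g up axis = (-cos, +sin,0)
zg=np.array([-np.cos(al2),np.sin(al2),0]); yg=np.array([np.sin(al2),np.cos(al2),0]); xg=np.array([0,0,1.])
o=np.array([-19,0,0.])-g*zg
G=lambda x,y,z:o+x*xg+y*yg+z*zg
C=np.linalg.inv(T_tool_cam)
def pj(P): p=KW@(C[:3,:3]@P+C[:3,3]); return p[:2]/p[2]
im=cv2.imread(f"pics/{name}.png"); u0,v0,w,h,s=190,150,130,160,5
if len(sys.argv)>5: u0,v0,w,h,s=[int(v) for v in sys.argv[5:10]]
a=cv2.resize(im[v0:v0+h,u0:u0+w],None,fx=s,fy=s,interpolation=cv2.INTER_CUBIC)
if w*s>0:
  def ln(P,Q,c):
    q=[tuple(int(round((v+.5-o_)*s)) for v,o_ in zip(pj(X),(u0,v0))) for X in(P,Q)]; cv2.line(a,*q,c,1)
  cs=[(-13,-13),(13,-13),(13,13),(-13,13)]
  for i in range(4):
    for z,c in((0,(0,0,255)),(92,(0,255,0))): ln(G(*cs[i],z),G(*cs[(i+1)%4],z),c)
    ln(G(*cs[i],0),G(*cs[i],92),(255,0,0))
  ln(G(0,0,0),G(0,0,-28),(255,0,255))
cv2.imwrite(f"pics/{sys.argv[4]}.png",a)
E
python3 ov.py w11 18 59 w11o; python3 ov.py w11 0 59 w11z 0 0 0 0 1 2>/dev/null;python3 - <<'E'
import cv2
a=cv2.imread("pics/w11.png")[150:310,190:320];cv2.imwrite("pics/w11r.png",cv2.resize(a,None,fx=5,fy=5,interpolation=cv2.INTER_CUBIC)[250:])
a=cv2.imread("pics/w11o.png")[250:];cv2.imwrite("pics/w11o.png",a)
E
```

```text
(no output)
```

View pics/w11o.png

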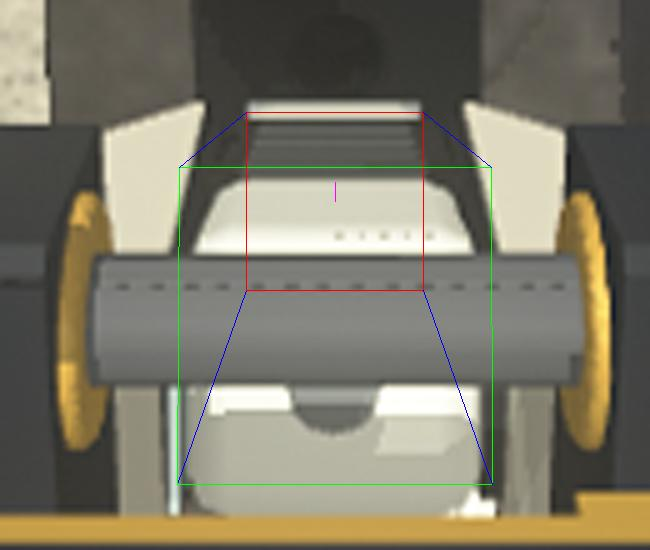

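View pics/w11r.png

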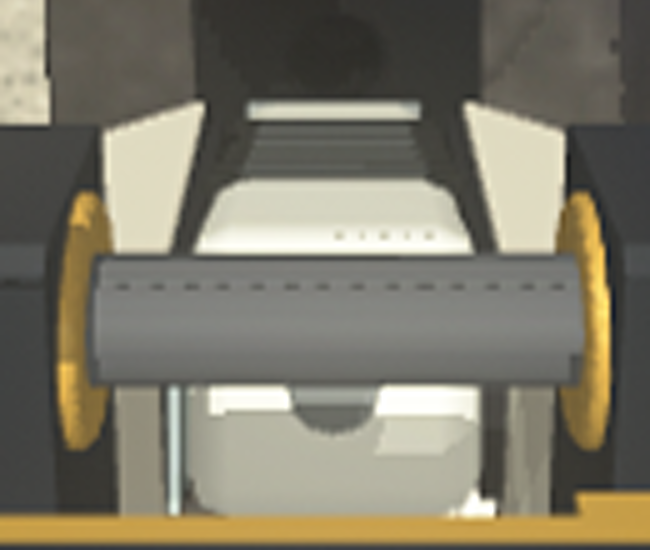

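```bash
python3 - <<'E'
from h import *
C=np.linalg.inv(T_tool_cam)
def pj(P): p=KW@(C[:3,:3]@P+C[:3,3]); return p[:2]/p[2]
for al in (10,12,14,16,18):
  for g in (54,59,62):
    a=np.radians(al); zg=np.array([-np.cos(a),np.sin(a),0]); yg=np.array([np.sin(a),np.cos(a),0]);o=np.array([-19,0,0.])-g*zg
    # displayed rows in crop px: (v+.5-150)*5-250
    f=lambda y,z:(pj(o+y*yg+z*zg)[1]+.5-150)*5-250
    L=pj(o+13*yg+13*np.array([0,0,1.]))[0]-pj(o+13*yg-13*np.array([0,0,1.]))[0]
    print(al,g,"shoulder",round(f(13,0)),"topfar",round(f(-13,92)),"topfront",round(f(13,92)),"dot",round(f(0,92)),"w",round(L*5))
E
```

```text
10 54 shoulder 62 topfar 560 topfront 243 dot 403 w 182
10 59 shoulder 57 topfar 530 topfront 226 dot 380 w 178
10 62 shoulder 54 topfar 513 topfront 217 dot 367 w 176
12 54 shoulder 75 topfar 547 topfront 225 dot 387 w 182
12 59 shoulder 70 topfar 519 topfront 211 dot 366 w 178
12 62 shoulder 68 topfar 504 topfront 203 dot 354 w 175
14 54 shoulder 88 topfar 533 topfront 207 dot 371 w 182
14 59 shoulder 84 topfar 508 topfront 196 dot 352 w 177
14 62 shoulder 82 topfar 494 topfront 190 dot 342 w 175
16 54 shoulder 100 topfar 518 topfront 190 dot 354 w 181
16 59 shoulder 98 topfar 496 topfront 181 dot 339 w 177
16 62 shoulder 96 topfar 484 topfront 177 dot 330 w 174
18 54 shoulder 113 topfar 503 topfront 173 dot 337 w 181
18 59 shoulder 112 topfar 484 topfront 167 dot 325 w 177
18 62 shoulder 111 topfar 473 topfront 164 dot 318 w 174
```

View pics/w11o.png

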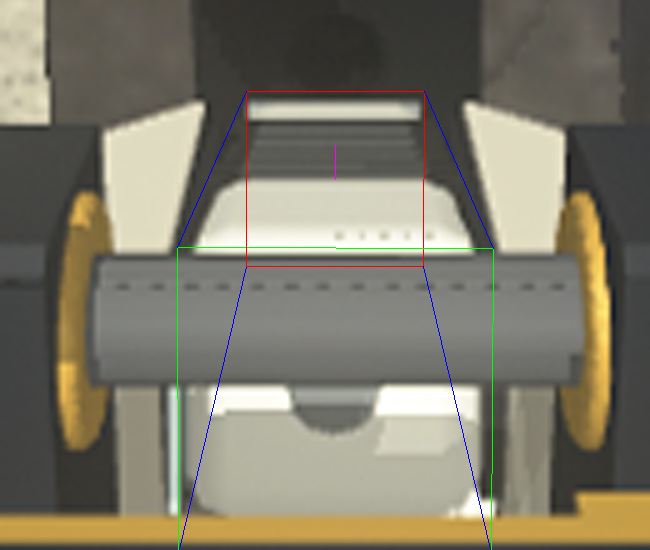

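Emit:
{"name": "send_rows", "arguments": {"commands": [[[-0.003, 0, 0, 7, 0.01], [-0.003, 0, 0, 7, 0.01], [-0.003, 0, 0, 7, 0.01], [-0.003, 0, 0, 7, 0.01], [-0.003, 0, 0, 7, 0.01], [-0.003, 0, 0, 7, 0.01], [-0.003, 0, 0, 7, 0.01], [0, 0, 0, 7, 0.01], [0, 0, 0, 7, 0.01], [0, 0, 0, 7, 0.01]]]}}

```text
time: 8.75
tool_pos: [414.6, -347.1, 185.1]
tcp_rot: [-2.109, 1.544, 2.936]
contact_force: [0.1, -0.4, -0.8]
grip_width: 26.0
```

Emit:
{"name": "send_rows", "arguments": {"commands": [[[0, 0, 0, 7, 0.01], [0, 0, 0, 7, 0.01], [0, 0, 0, 6, 0.01], [0, 0, 0, 0, 0.01], [0, 0, 0, 0, 0.01], [0, 0, 0, 0, 0.01]]]}}

```text
time: 9.25
tool_pos: [411.2, -342.2, 175.8]
tcp_rot: [-2.036, 1.527, 2.65]
contact_force: [-0.1, 0.9, -0.8]
grip_width: 26.2
```

```bash
python3 snap.py side s12;python3 snap.py top t12; python3 plan.py 424 -358 200 -90 0.01; python3 - <<'E'
import cv2,numpy as np
from h import *
a=np.load("pics/s12.npy"); T=toolT(a[:3],a[3:]); print(T.round(3))
g=(T@[-19,0,0,1])[:3]
for n,c in(("s12",SIDE),("t12",TOP)):
    u,v=proj(c,g).round().astype(int); print(n,u,v); im=cv2.imread(f"pics/{n}.png"); a=im[v-45:v+45,u-50:u+50]; cv2.imwrite(f"pics/{n}c.png",cv2.resize(a,None,fx=6,fy=6,interpolation=cv2.INTER_CUBIC))
E
```

```text
9.25 [ 411.2 -342.2  175.8] [-2.036  1.527  2.65 ] [-0.1  0.9 -0.8] 26.2
9.3 [ 411.1 -342.2  175.7] [-2.037  1.526  2.649] [-0.3 -0.2 -1.4] 26.2
pose [ 411.3 -342.4  176.1] yaw -91.6 n 1 t 9.35
[[-0.0247, 0.0122, 0.0148, np.float64(-1.59), 0.01]]
[[-3.90000e-02  9.99000e-01 -2.70000e-02  4.11178e+02]
 [ 2.10000e-02 -2.60000e-02 -9.99000e-01 -3.42218e+02]
 [-9.99000e-01 -3.90000e-02 -2.00000e-02  1.75781e+02]
 [ 0.00000e+00  0.00000e+00  0.00000e+00  1.00000e+00]]
s12 194 214
t12 327 248
```

View pics/s12c.png

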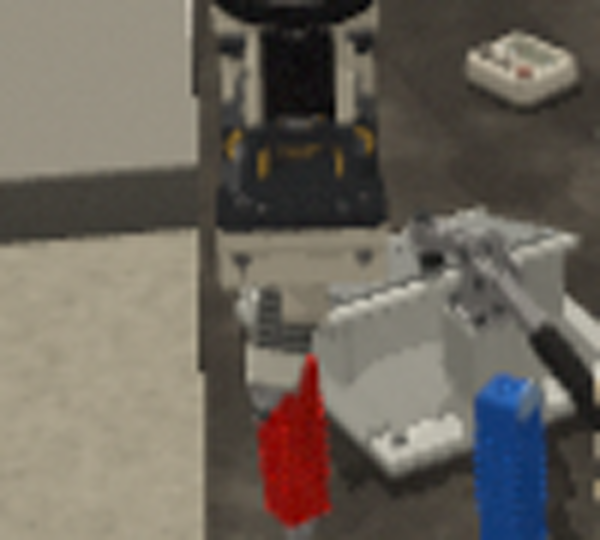

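View pics/t12c.png

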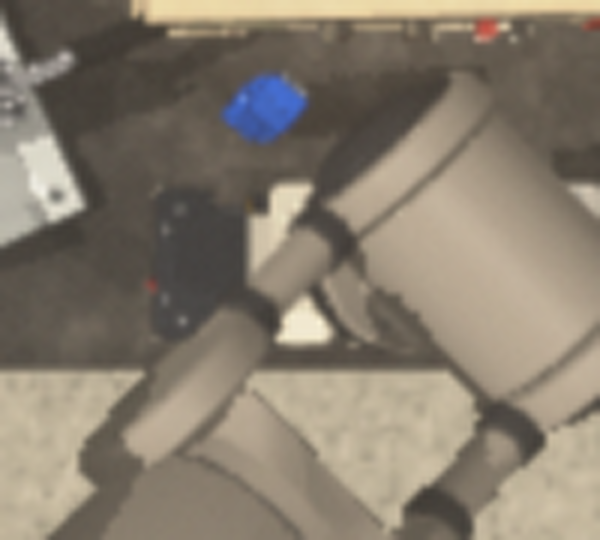

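Emit:
{"name": "send_rows", "arguments": {"commands": [[[-0.035, 0, 0.01, 0, 0.01], [-0.025, 0.028, 0.015, 0, 0.01], [0, 0.035, 0.015, 0, 0.01], [0, 0.035, 0.015, 0, 0.01], [0, 0, 0, 0, 0.01], [0, 0, 0, 0, 0.01]]]}}

```text
time: 9.85
tool_pos: [512.4, -401.8, 230.2]
tcp_rot: [-2.085, 1.522, 2.609]
contact_force: [-0.6, 0.4, -1.5]
grip_width: 25.8
```

```bash
python3 snap.py side s13;python3 - <<'E'
import cv2,numpy as np
from h import *
a=np.load("pics/s13.npy"); T=toolT(a[:3],a[3:]); print(T.round(3))
g=(T@[-19,0,0,1])[:3]
for n,c in(("s13",SIDE),):
    u,v=proj(c,g).round().astype(int); print(n,u,v); im=cv2.imread(f"pics/{n}.png"); a=im[v-35:v+55,u-45:u+45]; cv2.imwrite(f"pics/{n}c.png",cv2.resize(a,None,fx=7,fy=7,interpolation=cv2.INTER_CUBIC))
E
```

```text
9.85 [ 512.4 -401.8  230.2] [-2.085  1.522  2.609] [-0.6  0.4 -1.5] 25.8
[[-4.20000e-02  9.99000e-01 -1.90000e-02  5.12424e+02]
 [ 2.50000e-02 -1.80000e-02 -1.00000e+00 -4.01773e+02]
 [-9.99000e-01 -4.20000e-02 -2.40000e-02  2.30197e+02]
 [ 0.00000e+00  0.00000e+00  0.00000e+00  1.00000e+00]]
s13 231 204
```

View pics/s13c.png

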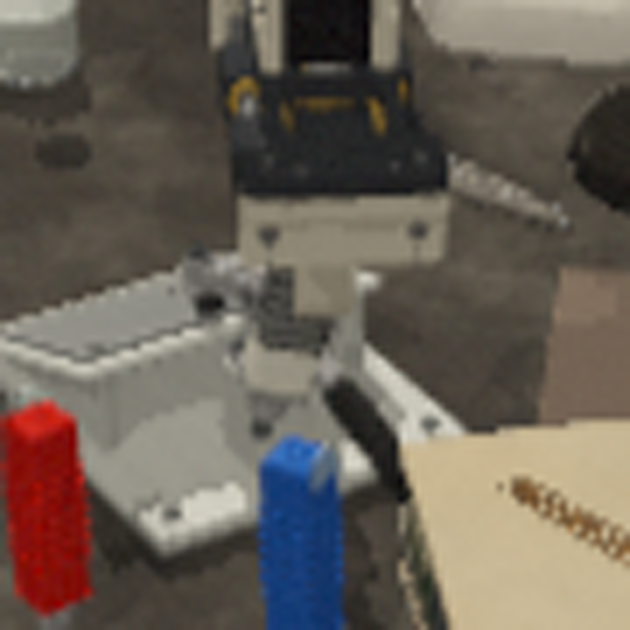

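```bash
cat > ov2.py <<'E'
import cv2,sys; from h import *
def gm(T,al,g,dy=0,dz=0):
    a=np.radians(al); zg=np.array([-np.cos(a),np.sin(a),0]); yg=np.array([np.sin(a),np.cos(a),0]); xg=np.array([0,0,1.]); o=np.array([-19,dy,dz])-g*zg
    return lambda x,y,z:(T@[*(o+x*xg+y*yg+z*zg),1])[:3]
def over(name,cam,sets,out,dv=(-15,45),du=(-30,25),s=7):
    a=np.load(f"pics/{name}.npy"); T=toolT(a[:3],a[3:]); im=cv2.imread(f"pics/{name}.png")
    u0,v0=proj(cam,(T@[-19,0,0,1])[:3]).round().astype(int)+np.array([du[0],dv[0]])
    base=cv2.resize(im[v0:v0+dv[1]-dv[0],u0:u0+du[1]-du[0]],None,fx=s,fy=s,interpolation=cv2.INTER_CUBIC); outs=[base]
    for st in sets:
        b=base.copy(); G=gm(T,*st)
        def ln(P,Q,c): 
            q=[tuple(int(round((v+.5-o)*s)) for v,o in zip(proj(cam,X),(u0,v0))) for X in(P,Q)]; cv2.line(b,*q,c,1)
        cs=[(-13,-13),(13,-13),(13,13),(-13,13)]
        for i in range(4):
            ln(G(*cs[i],0),G(*cs[(i+1)%4],0),(0,0,255)); ln(G(*cs[i],92),G(*cs[(i+1)%4],92),(0,255,0)); ln(G(*cs[i],0),G(*cs[i],92),(255,0,0))
        ln(G(0,0,0),G(0,0,-28),(255,0,255)); outs.append(b)
    r=np.hstack(outs); cv2.imwrite(f"pics/{out}.png",r); print(r.shape)
E
python3 - <<'E'
from ov2 import *
over("s13",SIDE,[(13,58,-1),(19,58,-1)],"s13o",dv=(-10,35),du=(-20,18),s=7)
E
```

```text
(315, 798, 3)
```

View pics/s13o.png

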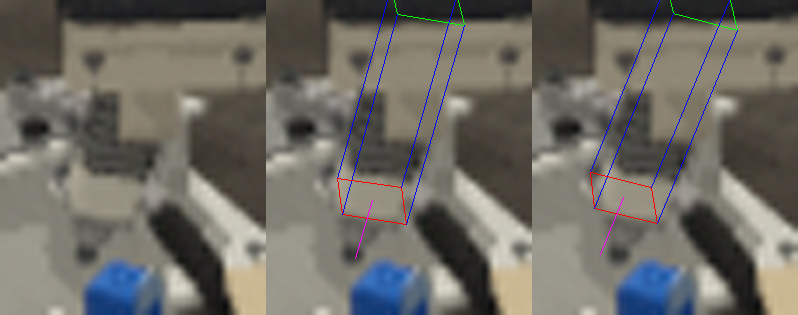

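```bash
cat > tip.py <<'E'
from h import *
from ov2 import gm
from plant import monitor
import sys
AL,G,DY=[float(v) for v in open("gauge.txt").read().split()]
def tip_now(dn=0):
    o=monitor.get_obs(); T=toolT(o['tool_pos'],o['tcp_rot']); g=gm(T,AL,G,DY); return g(0,0,-28+dn),T,g(0,0,1)-g(0,0,0),o
if __name__=="__main__":
    t,T,z,o=tip_now(); print("t",round(o['time'],2),"tcp",T[:3,3].round(1),"tip",t.round(1),"axis",z.round(3),"tilt",np.degrees(np.arccos(z[2])).round(1),"az",np.degrees(np.arctan2(z[1],z[0])).round(1),"yaw",np.degrees(np.arctan2(T[1,2],T[0,2])).round(1),"toolx",T[:3,0].round(3),"F",o['contact_force'].round(1),"w",round(o['grip_width'],1))
    if len(sys.argv)>1:
        goal=np.array([float(v) for v in sys.argv[1:4]]); print("delta tool mm",(T[:3,:3].T@(goal-t)).round(1))
E
echo "13 58 -1.5" > gauge.txt; python3 tip.py 424 -397 80; python3 plan.py 440 -425 232 24 0.01 
```

```text
t 9.9 tcp [ 512.2 -401.5  229.8] tip [ 488.6 -399.5  165.9] axis [ 0.266 -0.029  0.964] tilt 15.5 az -6.2 yaw -91.1 toolx [-0.042  0.025 -0.999] F [ 0.   0.7 -2.4] w 26.2
delta tool mm [ 88.6 -60.9   0.9]
pose [ 512.2 -401.5  229.8] yaw -91.1 n 17 t 9.9
[[0.0, -0.0042, 0.0015, np.float64(-6.77), 0.01], [0.0, -0.0044, 0.001, np.float64(-6.77), 0.01], [0.0, -0.0044, 0.0004, np.float64(-6.77), 0.01], [0.0, -0.0045, -0.0001, np.float64(-6.77), 0.01], [0.0, -0.0044, -0.0006, np.float64(-6.77), 0.01], [0.0, -0.0043, -0.0011, np.float64(-6.77), 0.01], [0.0, -0.0042, -0.0016, np.float64(-6.77), 0.01], [0.0, -0.0039, -0.0021, np.float64(-6.77), 0.01], [0.0, -0.0037, -0.0026, np.float64(-6.77), 0.01], [0.0, -0.0033, -0.003, np.float64(-6.77), 0.01]]
```

Emit:
{"name": "send_rows", "arguments": {"commands": [[[-0.001, -0.0042, 0.0015, -7, 0.01], [-0.001, -0.006, 0.001, -7, 0.01], [-0.001, -0.006, 0.0004, -7, 0.01], [-0.001, -0.006, -0.0001, -7, 0.01], [-0.001, -0.006, -0.001, -7, 0.01], [-0.001, -0.006, -0.002, -7, 0.01], [-0.001, -0.006, -0.002, -7, 0.01], [-0.001, -0.006, -0.003, -7, 0.01]]]}}

```text
time: 10.57
tool_pos: [458.9, -412.1, 239.6]
tcp_rot: [-3.128, 1.515, 2.567]
contact_force: [-0.3, -0.2, -1.4]
grip_width: 25.9
```

```bash
python3 tip.py; python3 plan.py 415 -376 230 24 0.01 
```

```text
t 10.57 tcp [ 458.9 -412.1  239.6] tip [ 444.3 -427.5  174.9] axis [0.17  0.158 0.973] tilt 13.4 az 42.9 yaw -33.7 toolx [-0.046  0.03  -0.998] F [-0.3 -0.2 -1.4] w 25.9
pose [ 458.9 -412.1  239.6] yaw -33.7 n 9 t 10.57
[[0.0014, 0.0006, -0.0062, np.float64(-6.41), 0.01], [0.0014, 0.0013, -0.0061, np.float64(-6.41), 0.01], [0.0014, 0.002, -0.0059, np.float64(-6.41), 0.01], [0.0014, 0.0026, -0.0057, np.float64(-6.41), 0.01], [0.0014, 0.0033, -0.0053, np.float64(-6.41), 0.01], [0.0014, 0.0038, -0.0049, np.float64(-6.41), 0.01], [0.0014, 0.0044, -0.0045, np.float64(-6.41), 0.01], [0.0014, 0.0048, -0.004, np.float64(-6.41), 0.01], [0.0014, 0.0052, -0.0034, np.float64(-6.41), 0.01]]
```

Emit:
{"name": "send_rows", "arguments": {"commands": [[[0, 0.0006, -0.0062, -6.4, 0.01], [0, 0.0013, -0.0061, -6.4, 0.01], [0, 0.002, -0.0059, -6.4, 0.01], [0, 0.0026, -0.0057, -6.4, 0.01], [0, 0.0033, -0.0053, -6.4, 0.01], [0, 0.0038, -0.0049, -6.4, 0.01], [0, 0.0044, -0.0045, -6.4, 0.01], [0, 0.0048, -0.004, -6.4, 0.01], [0, 0.0052, -0.0034, -6.4, 0.01]]]}}

```text
time: 11.32
tool_pos: [401.8, -370.9, 245.9]
tcp_rot: [2.096, 1.513, 2.569]
contact_force: [0.1, 0.9, -1.2]
grip_width: 25.9
```

```bash
python3 tip.py 424 -397 75;python3 snap.py wrist w14
```

```text
t 11.32 tcp [ 401.8 -370.9  245.9] tip [ 408.2 -387.4  180.2] axis [-0.055  0.17   0.984] tilt 10.3 az 108.0 yaw 27.1 toolx [-0.048  0.031 -0.998] F [ 0.1  0.9 -1.2] w 25.9
delta tool mm [104.  -20.9  12.8]
11.32 [ 401.8 -370.9  245.9] [2.096 1.513 2.569] [ 0.1  0.9 -1.2] 25.9
```

View pics/w14.png

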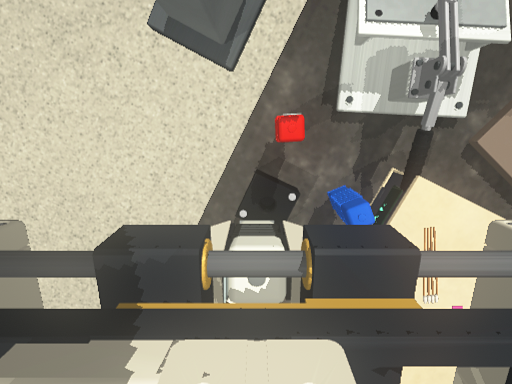

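Emit:
{"name": "send_rows", "arguments": {"commands": [[[0.02, -0.009, 0.005, 1, 0.01], [0.028, -0.006, 0.004, 1, 0.01], [0.028, -0.004, 0.002, 1, 0.01], [0.012, 0, 0, 0, 0.01]]]}}

```text
time: 11.7
tool_pos: [414.2, -380.0, 161.0]
tcp_rot: [2.234, 1.525, 2.649]
contact_force: [-0.6, 0.5, 0.0]
grip_width: 25.9
```

```bash
python3 tip.py 424 -397 65;python3 snap.py side s15; python3 - <<'E'
from ov2 import *
over("s15",SIDE,[(13,58,-1.5)],"s15o",dv=(-15,45),du=(-25,25),s=7)
E
```

```text
t 11.7 tcp [ 414.2 -380.   161. ] tip [ 420.  -397.7   95.5] axis [-0.051  0.184  0.982] tilt 11.0 az 105.5 yaw 23.9 toolx [-0.041  0.022 -0.999] F [-0.6  0.5  0. ] w 25.9
delta tool mm [30.3 -2.1  4.8]
11.7 [ 414.2 -380.   161. ] [2.234 1.525 2.649] [-0.6  0.5  0. ] 25.9
(420, 700, 3)
```

View pics/s15o.png

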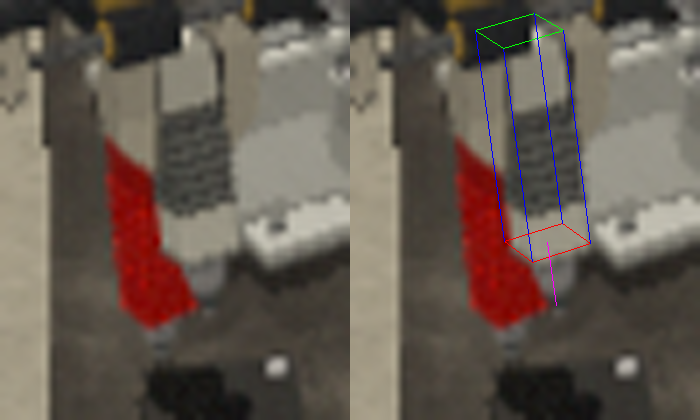

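Emit:
{"name": "send_rows", "arguments": {"commands": [[[0.015, -0.001, 0.002, 0, 0.01], [0.015, 0, 0.001, 0, 0.01], [0.008, 0, 0, 0, 0.01], [0, 0, 0, 0, 0.01]]]}}

```text
time: 12.08
tool_pos: [413.5, -377.2, 122.2]
tcp_rot: [2.223, 1.522, 2.632]
contact_force: [0.7, -0.3, -1.9]
grip_width: 25.8
```

```bash
python3 tip.py 424 -397 30;python3 snap.py side s16; python3 - <<'E'
from ov2 import *
over("s16",SIDE,[(13,58,-1.5)],"s16o",dv=(-15,45),du=(-25,25),s=7)
E
```

```text
t 12.08 tcp [ 413.5 -377.2  122.2] tip [ 419.  -394.8   56.7] axis [-0.048  0.183  0.982] tilt 10.9 az 104.7 yaw 23.5 toolx [-0.042  0.024 -0.999] F [ 0.7 -0.3 -1.9] w 25.8
delta tool mm [26.4 -5.1  4.5]
12.08 [ 413.5 -377.2  122.2] [2.223 1.522 2.632] [ 0.7 -0.3 -1.9] 25.8
(420, 700, 3)
```

View pics/s16o.png

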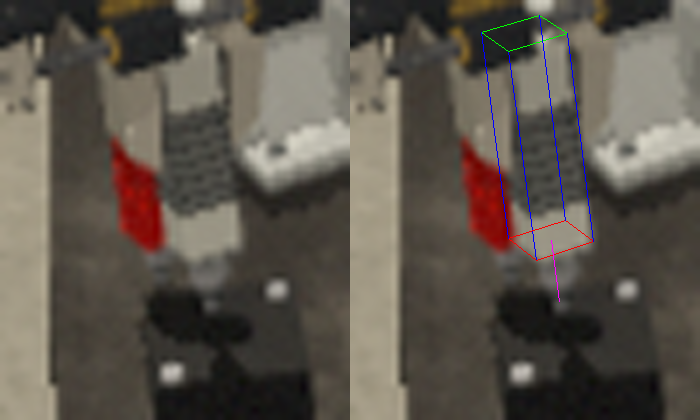

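Emit:
{"name": "send_rows", "arguments": {"commands": [[[0.005, -0.005, 0.004, 0, 0.01], [0.008, -0.001, 0.001, 0, 0.01], [0.01, 0, 0, 0, 0.01], [0.004, 0, 0, 0, 0.01]]]}}

```text
time: 12.47
tool_pos: [421.3, -382.1, 98.4]
tcp_rot: [2.281, 1.529, 2.689]
contact_force: [-2.0, 2.8, -0.9]
grip_width: 25.9
```

```bash
python3 tip.py 424 -397 30;python3 snap.py side s17; python3 - <<'E'
from ov2 import *
over("s17",SIDE,[(13,58,-1.5)],"s17o",dv=(-15,45),du=(-25,25),s=7)
E
```

```text
t 12.47 tcp [ 421.3 -382.1   98.4] tip [ 427.1 -400.    33. ] axis [-0.053  0.189  0.981] tilt 11.3 az 105.6 yaw 23.4 toolx [-0.037  0.018 -0.999] F [-2.   2.8 -0.9] w 25.9
delta tool mm [ 3.2  3.9 -1.6]
12.47 [ 421.3 -382.1   98.4] [2.281 1.529 2.689] [-2.   2.8 -0.9] 25.9
(420, 700, 3)
```

View pics/s17o.png

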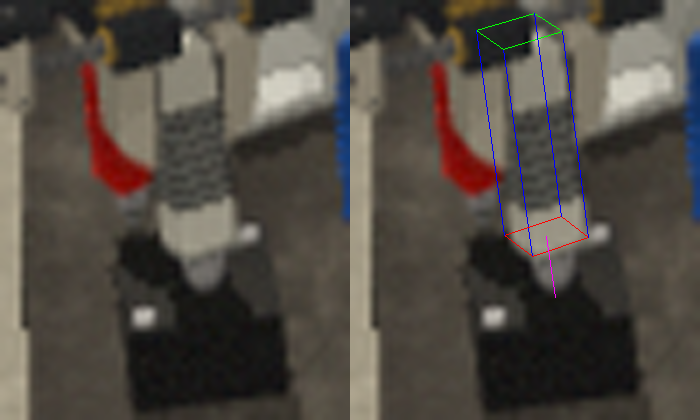

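Emit:
{"name": "send_rows", "arguments": {"commands": [[[0.002, 0.004, -0.003, 0, 0.01], [0.002, 0.004, 0, 0, 0.01], [0.001, 0.004, 0, 0, 0.01], [0.001, 0.004, 0, 0, 0.01]]]}}

```text
time: 12.85
tool_pos: [415.3, -375.2, 94.4]
tcp_rot: [2.7, 1.544, 3.107]
contact_force: [2.8, -6.9, -0.7]
grip_width: 25.9
```

```bash
python3 tip.py 424 -397 30
```

```text
t 12.85 tcp [ 415.3 -375.2   94.4] tip [ 421.8 -394.3   29.4] axis [-0.063  0.206  0.977] tilt 12.4 az 107.2 yaw 23.4 toolx [-0.026  0.001 -1.   ] F [ 2.8 -6.9 -0.7] w 25.9
delta tool mm [-0.7 -3.3  0.9]
```

Emit:
{"name": "send_rows", "arguments": {"commands": [[[0.001, 0.004, 0, 0, 0.01], [0.001, 0.004, 0, 0, 0.01], [0.001, 0.004, 0, 0, 0.01], [0.001, 0.004, 0, 0, 0.01]]]}}

```text
time: 13.18
tool_pos: [414.5, -371.9, 95.9]
tcp_rot: [-2.223, 1.541, -1.815]
contact_force: [1.5, -6.4, -0.7]
grip_width: 25.8
```

```bash
python3 tip.py 424 -397 30;python3 snap.py side s18; python3 - <<'E'
from ov2 import *
over("s18",SIDE,[(18,58,-1.5)],"s18o",dv=(-15,45),du=(-25,25),s=7)
E
```

```text
t 13.18 tcp [ 414.5 -371.9   95.9] tip [ 422.3 -392.9   31.7] axis [-0.082  0.234  0.969] tilt 14.4 az 109.3 yaw 23.3 toolx [-0.007 -0.029 -1.   ] F [ 1.5 -6.4 -0.7] w 25.8
delta tool mm [ 1.8 -4.4 -0.1]
13.18 [ 414.5 -371.9   95.9] [-2.223  1.541 -1.815] [ 1.5 -6.4 -0.7] 25.8
(420, 700, 3)
```

View pics/s18o.png

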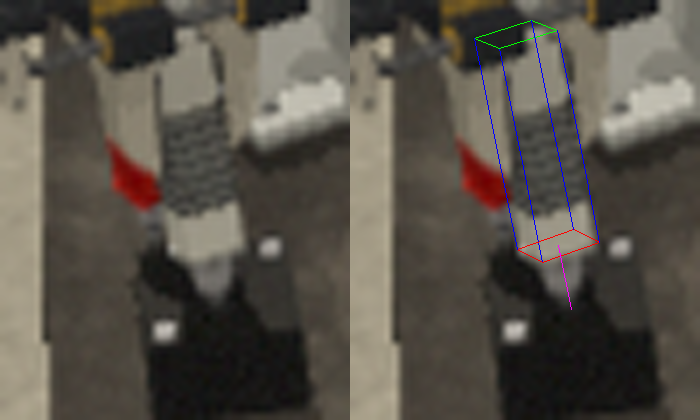

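Emit:
{"name": "send_rows", "arguments": {"commands": [[[0.002, 0.006, 0, 0, 0.01], [0.002, 0.006, 0, 0, 0.01], [0.002, 0.006, 0, 0, 0.01], [0.002, 0.006, 0, 0, 0.01]]]}}

```text
time: 13.57
tool_pos: [410.2, -361.9, 93.6]
tcp_rot: [-1.784, 1.51, -1.377]
contact_force: [-0.1, -7.3, -0.7]
grip_width: 25.9
```

```bash
python3 tip.py 424 -397 30
```

```text
t 13.57 tcp [ 410.2 -361.9   93.6] tip [ 419.2 -384.8   30.2] axis [-0.1    0.264  0.959] tilt 16.4 az 110.8 yaw 23.3 toolx [ 0.012 -0.059 -0.998] F [-0.1 -7.3 -0.7] w 25.9
delta tool mm [  1.  -13.   -0.4]
```

Emit:
{"name": "send_rows", "arguments": {"commands": [[[-0.008, 0.001, 0, 0, 0.01], [-0.02, 0, 0, 0, 0.01], [-0.03, 0, 0, 0, 0.01], [-0.035, 0, 0, 0, 0.01], [0, 0, 0, 0, 0.01]]]}}

```text
time: 13.98
tool_pos: [407.1, -353.5, 190.3]
tcp_rot: [-1.797, 1.512, -1.39]
contact_force: [1.4, -0.5, -1.4]
grip_width: 25.5
```

```bash
echo "18 58 -1.5">gauge.txt; python3 tip.py;python3 snap.py side s19; python3 snap.py wrist w19; python3 - <<'E'
from ov2 import *
over("s19",SIDE,[(18,58,-1.5)],"s19o",dv=(-15,45),du=(-25,25),s=7)
import cv2
a=cv2.imread("pics/w19.png")[200:310,190:320];cv2.imwrite("pics/w19r.png",cv2.resize(a,None,fx=5,fy=5,interpolation=cv2.INTER_CUBIC))
E
```

```text
t 13.98 tcp [ 407.1 -353.5  190.3] tip [ 418.8 -382.9  129.2] axis [-0.132  0.338  0.932] tilt 21.3 az 111.3 yaw 23.3 toolx [ 0.011 -0.058 -0.998] F [ 1.4 -0.5 -1.4] w 25.5
13.98 [ 407.1 -353.5  190.3] [-1.797  1.512 -1.39 ] [ 1.4 -0.5 -1.4] 25.5
14.03 [ 406.2 -352.7  187.5] [-1.831  1.515 -1.424] [-0.3  0.7 -1.6] 25.7
(420, 700, 3)
```

View pics/s19o.png

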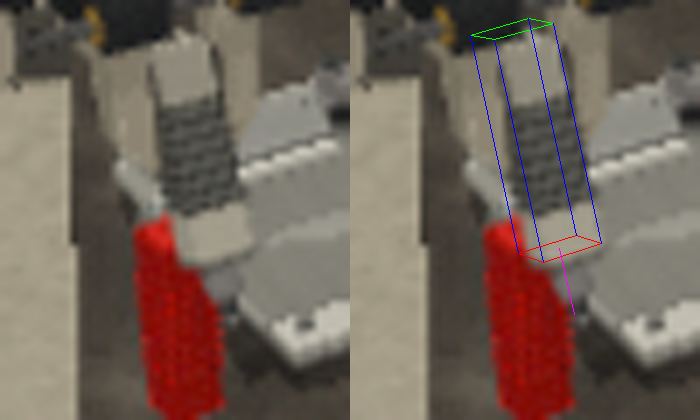

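View pics/w19r.png

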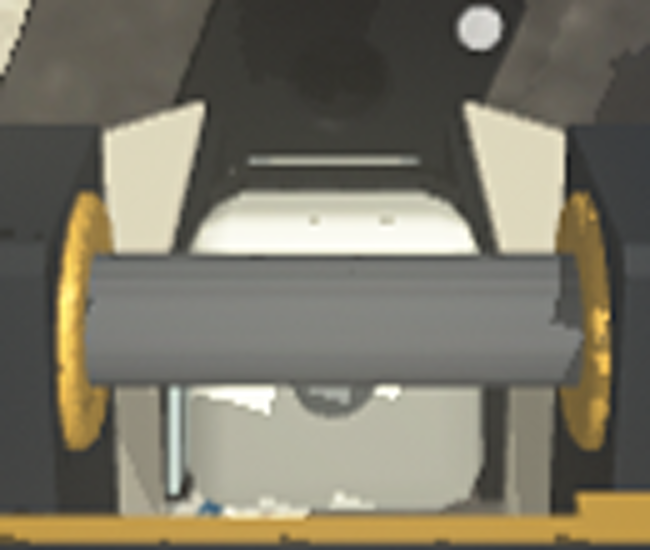

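```bash
python3 - <<'E'
from h import *
from scipy.optimize import least_squares
C=np.linalg.inv(T_tool_cam)
def pj(P): p=KW@(C[:3,:3]@P+C[:3,3]); return p[:2]/p[2]
def rows(al,dy,zs,g=58):
    a=np.radians(al); zg=np.array([-np.cos(a),np.sin(a),0]); yg=np.array([np.sin(a),np.cos(a),0]);o=np.array([-19,dy,0.])-g*zg
    return np.array([(pj(o+13*yg+z*zg)[1]+.5-200)*5 for z in zs])
for zc,zr in ((18,70),(15,70),(18,74),(16,66)):
  for obs,n in (([100,121,179],"w11"),([155,164,189],"w19")):
    r=least_squares(lambda x:rows(x[0],x[1],[0,zc,zr])-obs,[15,-2]); print(n,zc,zr,r.x.round(1),r.fun.round(1))
E
```

```text
w11 18 70 [14.4 -2.4] [ 3.  -3.6  0.7]
w19 18 70 [20.  -4.9] [ 1.2 -1.5  0.3]
w11 15 70 [14.5 -2.5] [ 4.3 -5.1  0.8]
w19 15 70 [20.  -4.9] [ 1.8 -2.1  0.3]
w11 18 74 [14.9 -1.9] [ 3.6 -4.3  0.7]
w19 18 74 [20.2 -4.6] [ 1.5 -1.8  0.3]
w11 16 66 [13.9 -3. ] [ 3.3 -4.   0.7]
w19 16 66 [19.7 -5.1] [ 1.4 -1.7  0.3]
```

```bash
echo "20 58 -4.9">gauge.txt; python3 tip.py;python3 plan.py 406 -353 240 23.7 0.01; python3 plan.py 506 -122 240 23.7 0.01 
```

```text
t 14.08 tcp [ 405.4 -351.9  185.2] tip [ 419.3 -386.6  125.2] axis [-0.14   0.363  0.921] tilt 22.9 az 111.1 yaw 23.3 toolx [ 0.005 -0.052 -0.999] F [-0.6  0.7 -1. ] w 26.3
pose [ 405.4 -351.9  185.2] yaw 23.3 n 2 t 14.08
[[-0.0273, -0.002, -0.0004, np.float64(-0.21), 0.01], [-0.0273, -0.002, -0.0004, np.float64(-0.21), 0.01]]
pose [ 405.4 -351.9  185.2] yaw 23.3 n 7 t 14.08
[[-0.0095, 0.024, 0.0261, np.float64(-0.06), 0.01], [-0.0095, 0.024, 0.0261, np.float64(-0.06), 0.01], [-0.0095, 0.024, 0.0261, np.float64(-0.06), 0.01], [-0.0095, 0.024, 0.0261, np.float64(-0.06), 0.01], [-0.0095, 0.0239, 0.0262, np.float64(-0.06), 0.01], [-0.0095, 0.0239, 0.0262, np.float64(-0.06), 0.01], [-0.0095, 0.0239, 0.0262, np.float64(-0.06), 0.01]]
```

Emit:
{"name": "send_rows", "arguments": {"commands": [[[-0.03, 0, 0, 0, 0.01], [-0.03, 0.01, 0.01, 0, 0.01], [-0.002, 0.022, 0.026, 0, 0.01], [-0.001, 0.024, 0.026, 0, 0.01], [-0.001, 0.024, 0.026, 0, 0.01], [-0.001, 0.024, 0.026, 0, 0.01], [-0.001, 0.024, 0.026, 0, 0.01], [-0.001, 0.022, 0.022, 0, 0.01]]]}}

```text
time: 14.75
tool_pos: [491.6, -141.8, 234.7]
tcp_rot: [-2.189, 1.528, -1.795]
contact_force: [0.9, 0.5, -1.0]
grip_width: 25.9
```

```bash
python3 tip.py;python3 plan.py 506 -122 240 23.7 0.01 
```

```text
t 14.75 tcp [ 491.6 -141.8  234.7] tip [ 504.2 -176.1  174.1] axis [-0.123  0.355  0.927] tilt 22.0 az 109.1 yaw 22.6 toolx [-0.009 -0.042 -0.999] F [ 0.9  0.5 -1. ] w 25.9
pose [ 491.6 -141.8  234.7] yaw 22.6 n 1 t 14.75
[[-0.0063, 0.0126, 0.0207, np.float64(-1.13), 0.01]]
```

Emit:
{"name": "send_rows", "arguments": {"commands": [[[-0.003, 0.006, 0.013, -1, 0.01], [0, 0, 0, 0, 0.01]]]}}

```text
time: 14.92
tool_pos: [501.7, -124.3, 234.0]
tcp_rot: [-2.35, 1.531, -1.932]
contact_force: [-0.9, -0.0, -1.7]
grip_width: 25.9
```

```bash
python3 tip.py; python3 snap.py wrist w20
```

```text
t 14.92 tcp [ 501.7 -124.3  234. ] tip [ 514.7 -157.9  173.2] axis [-0.126  0.347  0.929] tilt 21.7 az 109.9 yaw 24.0 toolx [-0.014 -0.037 -0.999] F [-0.9 -0.  -1.7] w 25.9
14.92 [ 501.7 -124.3  234. ] [-2.35   1.531 -1.932] [-0.9 -0.  -1.7] 25.9
```

View pics/w20.png

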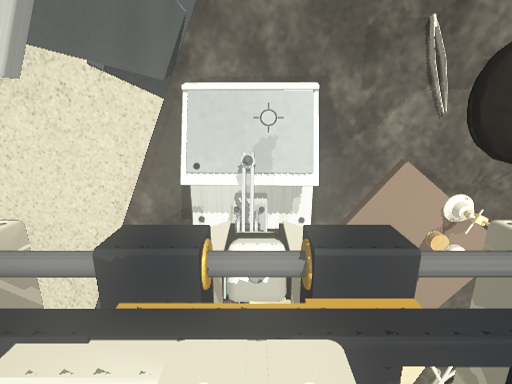

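```bash
python3 - <<'E'
import cv2
from h import *
a=np.load("pics/w20.npy"); c=wcam(a[:3],a[3:])
im=cv2.imread("pics/w20.png")[75:190,175:325]; cv2.imwrite("pics/w20c.png",cv2.resize(im,None,fx=5,fy=5,interpolation=cv2.INTER_CUBIC))
for n,p,z in(("spot",(268.3,117.5),38.5),("pl",(187,89),25),("pr",(313,90),25),("bl",(181,185),62),("br",(319,185),62)): print(n,onz(c,p,z).round(1))
P=[onz(c,p,z) for p,z in (((187,89),25),((313,90),25),((181,185),62),((319,185),62))]
for i,j in((0,1),(2,3)):
    d=P[j]-P[i]; print(np.degrees(np.arctan2(d[1],d[0])),np.linalg.norm(d))
E
python3 snap.py top t20
```

```text
spot [484.2 -64.4  38.5]
pl [381.5 -74.5  25. ]
pr [519.9 -14.3  25. ]
bl [ 421.4 -176.7   62. ]
br [ 569.9 -109.1   62. ]
23.494468560316648 150.8245323627592
24.45628617855753 163.2059807663056
14.97 [ 500.6 -125.   233.4] [-2.395  1.53  -1.977] [ 0.3  0.7 -1.4] 25.8
```

View pics/w20c.png

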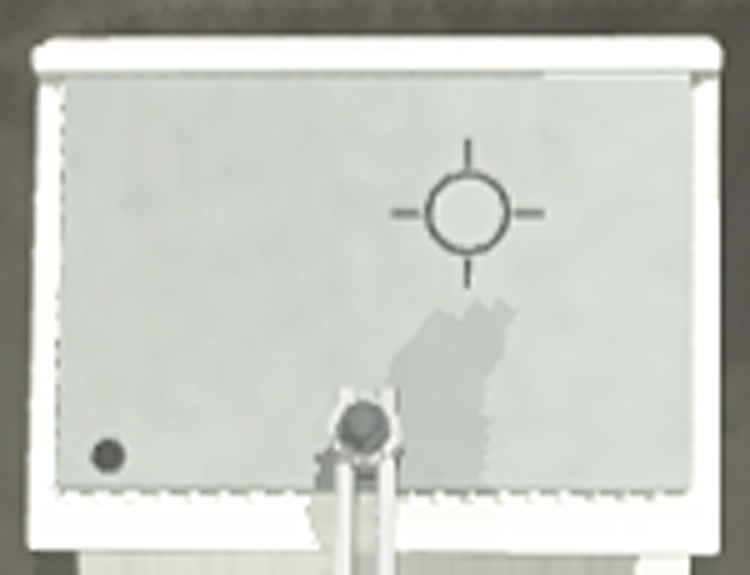

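```bash
python3 tip.py 474 -42 100; python3 tip.py 474 -42 160
```

```text
t 15.02 tcp [ 500.1 -126.3  233.6] tip [ 513.  -160.   172.8] axis [-0.123  0.348  0.929] tilt 21.7 az 109.5 yaw 23.8 toolx [-0.016 -0.038 -0.999] F [-0.4 -0.7 -0.8] w 26.2
delta tool mm [ 68.9 125.7  14.1]
t 15.02 tcp [ 500.1 -126.3  233.6] tip [ 513.  -160.   172.8] axis [-0.123  0.348  0.929] tilt 21.7 az 109.5 yaw 23.8 toolx [-0.016 -0.038 -0.999] F [-0.4 -0.7 -0.8] w 26.2
delta tool mm [  9.  124.   12.3]
```

Emit:
{"name": "send_rows", "arguments": {"commands": [[[0, 0.03, 0.003, 0, 0.01], [0, 0.032, 0.003, 0, 0.01], [0.01, 0.032, 0.003, 0, 0.01], [0.025, 0.02, 0.003, 0, 0.01], [0.02, 0.003, 0, 0, 0.01], [0, 0, 0, 0, 0.01]]]}}

```text
time: 15.52
tool_pos: [458.1, -20.7, 170.0]
tcp_rot: [-2.446, 1.526, -2.044]
contact_force: [-0.8, 0.1, -1.1]
grip_width: 25.5
```

```bash
cat > ap.py <<'E'
from tip import *
S=np.array([484,-64.8,39.4]); n=np.array([-np.sin(.349)*.407,np.sin(.349)*.914,np.cos(.349)])
t,T,z,o=tip_now(); d=t-S; h=d@n; lat=d-h*n
ex=np.array([.407,-.914,0]); ey=np.array([.914,.407,0]); up=np.cross(ey,n)
print("t",round(o['time'],2),"tip",t.round(1),"h",round(h,1),"lat upslope",round(lat@up,1),"across",round(lat@ey,1),"angerr",np.degrees(np.arccos(z@n)).round(1),"comp up",np.degrees(z@up).round(1),"ey",np.degrees(z@ey).round(1),"toolx",T[:3,0].round(3),"F",o['contact_force'].round(1),"Fn",round(o['contact_force']@n,1),"M",o['moment'].round(2),"w",round(o['grip_width'],1))
for hh in(30,10,0): print(hh,"delta tool mm",(T[:3,:3].T@(S+hh*n-t)).round(1))
E
python3 ap.py; python3 snap.py side s21
```

```text
t 15.52 tip [470.3 -54.7 109.3] h 70.7 lat upslope 10.0 across -8.4 angerr 2.6 comp up -1.6 ey 2.2 toolx [-0.02  -0.04  -0.999] F [-0.8  0.1 -1.1] Fn -1.0 M [ 0.03 -0.1   0.  ] w 25.5
30 delta tool mm [41.5 -3.2  9.9]
10 delta tool mm [60.4 -9.5 10.7]
0 delta tool mm [ 69.9 -12.6  11.1]
15.52 [458.1 -20.7 170. ] [-2.446  1.526 -2.044] [-0.8  0.1 -1.1] 25.5
```

Emit:
{"name": "send_rows", "arguments": {"commands": [[[0.015, -0.001, 0.005, 0, 0.01], [0.018, -0.002, 0.004, 0, 0.01], [0.012, -0.003, 0.001, 0, 0.01], [0, 0, 0, 0, 0.01]]]}}

```text
time: 15.9
tool_pos: [473.0, -30.6, 129.3]
tcp_rot: [-2.247, 1.526, -1.852]
contact_force: [-0.7, -0.4, -1.2]
grip_width: 26.2
```

```bash
python3 ap.py; python3 snap.py side s22; python3 snap.py top t22; python3 snap.py wrist w22; python3 - <<'E'
from ov2 import *
over("s22",SIDE,[(20,58,-4.9)],"s22o",dv=(-20,40),du=(-28,28),s=7)
im=cv2.imread("pics/t22.png")[180:260,200:300]; cv2.imwrite("pics/t22c.png",cv2.resize(im,None,fx=6,fy=6,interpolation=cv2.INTER_CUBIC))
E
```

```text
t 15.9 tip [485.5 -64.9  68.7] h 27.3 lat upslope 10.7 across 1.3 angerr 2.7 comp up -1.9 ey 2.0 toolx [-0.012 -0.043 -0.999] F [-0.7 -0.4 -1.2] Fn -1.2 M [ 0.08 -0.11 -0.  ] w 26.2
30 delta tool mm [ 0.8 11.  -1.5]
10 delta tool mm [19.8  4.8 -0.9]
0 delta tool mm [29.3  1.7 -0.5]
15.9 [473.  -30.6 129.3] [-2.247  1.526 -1.852] [-0.7 -0.4 -1.2] 26.2
15.95 [473.5 -30.7 130.3] [-2.216  1.526 -1.821] [ 0.4 -0.3 -1.2] 25.8
16.0 [473.7 -30.3 131. ] [-2.189  1.527 -1.794] [ 1.  -0.5 -1.1] 25.8
(420, 784, 3)
```

View pics/s22o.png

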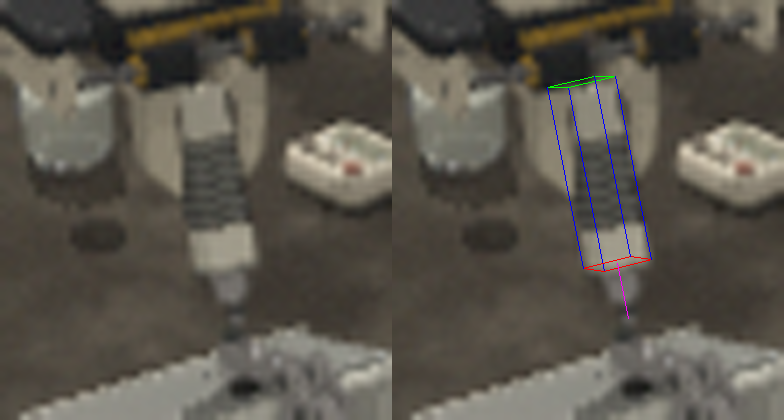

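View pics/w22.png

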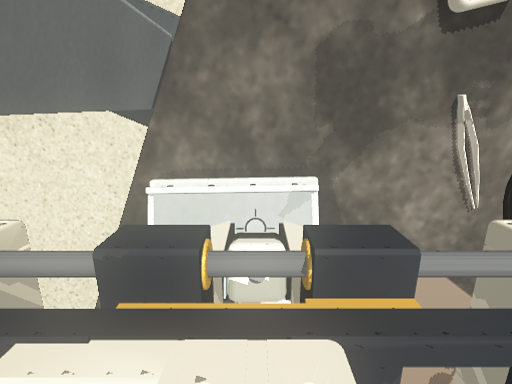

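View pics/t22c.png

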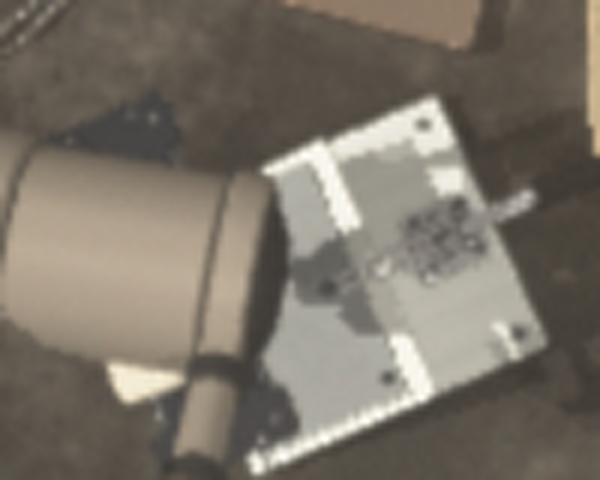

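```bash
python3 - <<'E'
from ov2 import *
over("s22",SIDE,[(20,58,-4.9)],"s22p",dv=(-12,36),du=(-20,20),s=10)
E
```

```text
(480, 800, 3)
```

View pics/s22p.png

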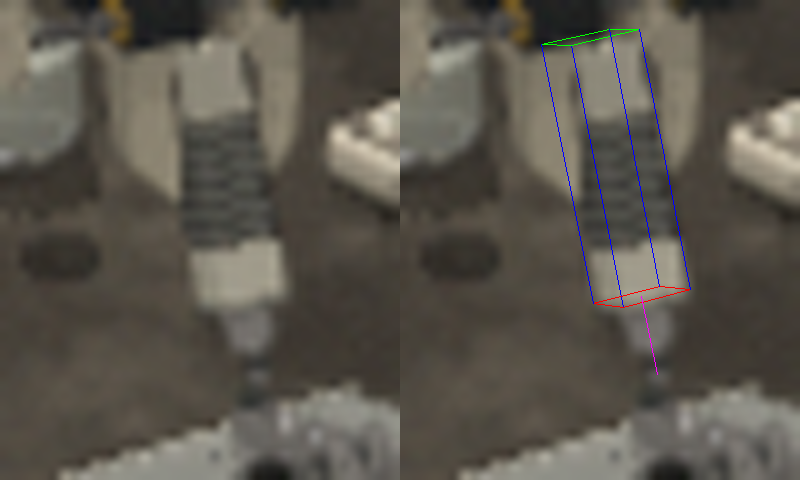

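Emit:
{"name": "send_rows", "arguments": {"commands": [[[0, 0.003, 0, -5.8, 0.01], [0, 0, 0, 0, 0.01]]]}}

```text
time: 16.22
tool_pos: [473.6, -28.2, 133.4]
tcp_rot: [-2.204, 1.527, -1.706]
contact_force: [0.5, -0.7, -1.7]
grip_width: 25.6
```

```bash
python3 ap.py
```

```text
t 16.22 tip [489.6 -61.   72.9] h 31.9 lat upslope 10.4 across 6.7 angerr 2.0 comp up -2.1 ey -0.3 toolx [-0.006 -0.044 -0.999] F [ 0.5 -0.7 -1.7] Fn -1.9 M [ 0.09 -0.14 -0.  ] w 25.6
30 delta tool mm [ 5.1  9.8 -5.8]
10 delta tool mm [24.2  3.6 -5.9]
0 delta tool mm [33.7  0.6 -5.9]
```

Emit:
{"name": "send_rows", "arguments": {"commands": [[[0.008, 0.003, -0.004, 0, 0.01], [0.01, 0, -0.002, 0, 0.01], [0.006, 0, 0, 0, 0.01], [0, 0, 0, 0, 0.01]]]}}

```text
time: 16.55
tool_pos: [467.5, -30.2, 111.0]
tcp_rot: [-2.053, 1.526, -1.564]
contact_force: [-0.3, 0.1, -2.1]
grip_width: 25.7
```

```bash
python3 ap.py;  python3 snap.py side s23; python3 - <<'E'
from ov2 import *
over("s23",SIDE,[(20,58,-4.9)],"s23p",dv=(-12,44),du=(-20,20),s=10)
E
```

```text
t 16.55 tip [483.7 -63.3  50.6] h 11.1 lat upslope 2.4 across 0.3 angerr 2.3 comp up -2.3 ey -0.4 toolx [ 0.    -0.045 -0.999] F [-0.3  0.1 -2.1] Fn -1.9 M [ 0.03 -0.14  0.03] w 25.7
30 delta tool mm [-17.3   8.1  -0. ]
10 delta tool mm [ 1.8  2.  -0.1]
0 delta tool mm [11.3 -1.  -0.2]
16.55 [467.5 -30.2 111. ] [-2.053  1.526 -1.564] [-0.3  0.1 -2.1] 25.7
(560, 800, 3)
```

View pics/s23p.png

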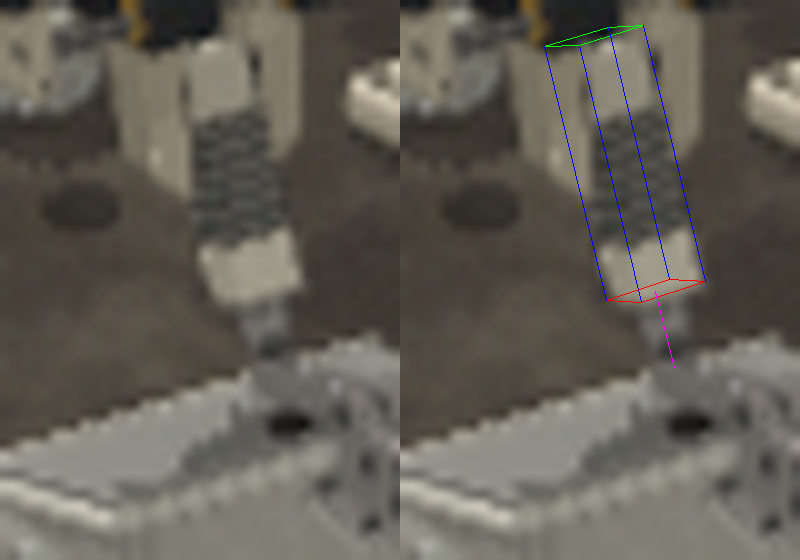

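Emit:
{"name": "send_rows", "arguments": {"commands": [[[0.004, 0, 0, 0, 0.01], [0.003, -0.002, 0, 0, 0.01], [0.002, -0.001, 0, 0, 0.01]]]}}

```text
time: 16.85
tool_pos: [469.9, -33.4, 102.9]
tcp_rot: [-2.004, 1.525, -1.516]
contact_force: [-1.2, 1.3, 2.0]
grip_width: 25.9
```

```bash
python3 ap.py
```

```text
t 16.85 tip [486.1 -66.5  42.6] h 2.2 lat upslope 3.3 across 1.2 angerr 2.3 comp up -2.4 ey -0.5 toolx [ 0.002 -0.045 -0.999] F [-1.2  1.3  2. ] Fn 2.5 M [ 0.21  0.03 -0.05] w 25.9
30 delta tool mm [-25.5  11.7  -0.8]
10 delta tool mm [-6.4  5.6 -1. ]
0 delta tool mm [ 3.1  2.6 -1. ]
```

Emit:
{"name": "send_rows", "arguments": {"commands": [[[-0.008, 0.004, -0.001, 0, 0.01], [0.0, 0.001, 0, 0, 0.01]]]}}

```text
time: 17.02
tool_pos: [466.6, -29.2, 110.8]
tcp_rot: [-2.021, 1.525, -1.535]
contact_force: [0.5, 0.0, -0.9]
grip_width: 25.7
```

```bash
echo "20 61 -4.9">gauge.txt; python3 ap.py; python3 snap.py wrist w24;python3 snap.py side s24; python3 - <<'E'
import cv2
from ov2 import *
a=cv2.imread("pics/w24.png")[200:310,190:320];cv2.imwrite("pics/w24r.png",cv2.resize(a,None,fx=5,fy=5,interpolation=cv2.INTER_CUBIC))
im=cv2.imread("pics/s24.png"); 
S=np.array([484,-64.8,39.4]); u,v=proj(SIDE,S); u0,v0=int(u)-35,int(v)-35; s=10
b=cv2.resize(im[v0:v0+55,u0:u0+70],None,fx=s,fy=s,interpolation=cv2.INTER_CUBIC)
n=np.array([-np.sin(.349)*.407,np.sin(.349)*.914,np.cos(.349)]); ey=np.array([.914,.407,0]); up=np.cross(ey,n)
for k in range(60):
    q=S+10*(np.cos(k*.1047)*ey+np.sin(k*.1047)*up); x,y=proj(SIDE,q); cv2.circle(b,(int((x+.5-u0)*s),int((y+.5-v0)*s)),1,(0,255,0),-1)
from tip import tip_now
t=tip_now()[0]; x,y=proj(SIDE,t); cv2.circle(b,(int((x+.5-u0)*s),int((y+.5-v0)*s)),3,(0,0,255),-1)
cv2.imwrite("pics/s24c.png",b)
E
```

```text
t 17.02 tip [483.2 -63.3  47.7] h 8.3 lat upslope 1.3 across -0.1 angerr 2.3 comp up -2.4 ey -0.4 toolx [ 0.002 -0.045 -0.999] F [ 0.5  0.  -0.9] Fn -0.9 M [ 0.08 -0.16 -0.  ] w 25.7
30 delta tool mm [-20.3   7.8   0.3]
10 delta tool mm [-1.2  1.7  0.2]
0 delta tool mm [ 8.3 -1.3  0.2]
17.02 [466.6 -29.2 110.8] [-2.021  1.525 -1.535] [ 0.5  0.  -0.9] 25.7
17.07 [466.4 -29.2 110.2] [-2.032  1.526 -1.545] [-0.1  0.4 -1.9] 25.7
```

View pics/s24c.png

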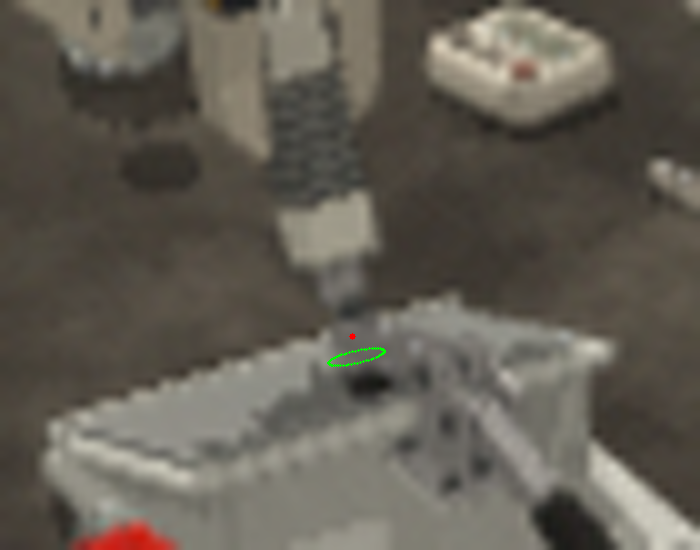

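View pics/w24r.png

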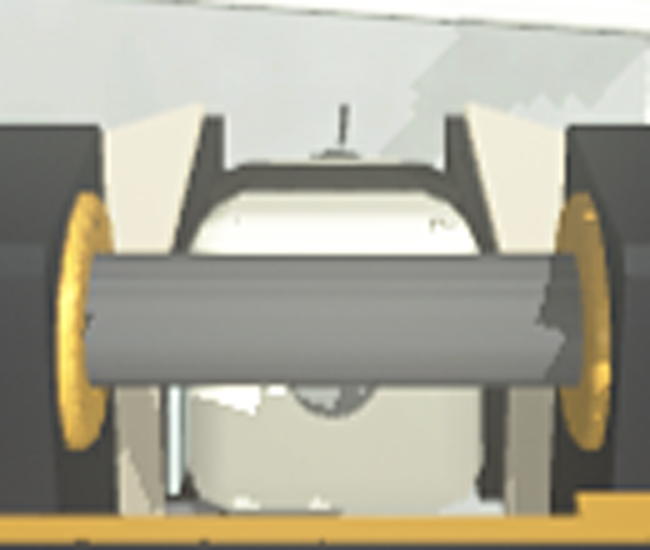

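```bash
python3 - <<'E'
from h import *
a=np.load("pics/w24.npy"); K,Tc=wcam(a[:3],a[3:])
S=np.array([484,-64.8,39.4]);n=np.array([-np.sin(.349)*.407,np.sin(.349)*.914,np.cos(.349)]); ey=np.array([.914,.407,0]); up=np.cross(ey,n)
c=-Tc[:3,:3].T@Tc[:3,3]
def hit(cr):
    uv=(cr[0]/5+190-.5,cr[1]/5+200-.5); d=Tc[:3,:3].T@np.linalg.inv(K)@np.array([*uv,1.]); return c+d*((S-c)@n)/(d@n)
for nm,cr in(("ring apex",(336,150)),("tick bottom",(342,143)),("tick top",(345,104))):
    q=hit(cr)-S; print(nm,"up",round(q@up,1),"across",round(q@ey,1))
E
```

```text
ring apex up -10.8 across -0.7
tick bottom up -12.1 across 0.3
tick top up -18.9 across 0.3
```

Emit:
{"name": "send_rows", "arguments": {"commands": [[[0.003, 0.002, 0, 0, 0.01], [0.002, 0, 0, 0, 0.01]]]}}

```text
time: 17.28
tool_pos: [465.7, -27.5, 105.3]
tcp_rot: [-2.004, 1.525, -1.517]
contact_force: [-0.1, 0.7, -2.5]
grip_width: 25.7
```

```bash
python3 ap.py
```

```text
t 17.28 tip [482.4 -61.7  42.2] h 3.8 lat upslope -2.4 across -0.2 angerr 2.3 comp up -2.4 ey -0.5 toolx [ 0.002 -0.046 -0.999] F [-0.1  0.7 -2.5] Fn -2.1 M [ 0.07 -0.07 -0.02] w 25.7
30 delta tool mm [-25.7   5.6   0.2]
10 delta tool mm [-6.6 -0.4  0.1]
0 delta tool mm [ 2.9 -3.4  0. ]
```

Emit:
{"name": "send_rows", "arguments": {"commands": [[[0.0015, -0.0018, 0, 0, 0.01], [0.0005, -0.0005, 0, 0, 0.01]]]}}

```text
time: 17.45
tool_pos: [466.5, -29.5, 102.8]
tcp_rot: [-2.019, 1.525, -1.531]
contact_force: [0.4, 0.4, -1.4]
grip_width: 25.8
```

```bash
python3 ap.py
```

```text
t 17.45 tip [483.1 -63.6  39.6] h 0.7 lat upslope -1.3 across -0.3 angerr 2.3 comp up -2.4 ey -0.5 toolx [ 0.002 -0.045 -0.999] F [ 0.4  0.4 -1.4] Fn -1.3 M [ 0.11 -0.16  0.01] w 25.8
30 delta tool mm [-28.3   7.6   0.4]
10 delta tool mm [-9.2  1.6  0.3]
0 delta tool mm [ 0.3 -1.4  0.2]
```

Emit:
{"name": "send_rows", "arguments": {"commands": [[[0.0015, -0.001, 0, 0, 0.01], [0.001, 0, 0, 0, 0.01]]]}}

```text
time: 17.62
tool_pos: [467.0, -30.5, 100.1]
tcp_rot: [-2.023, 1.526, -1.536]
contact_force: [-0.6, 0.2, 2.8]
grip_width: 26.0
```

```bash
python3 ap.py
```

```text
t 17.62 tip [483.7 -64.6  37. ] h -2.2 lat upslope -1.1 across -0.2 angerr 2.3 comp up -2.3 ey -0.4 toolx [ 0.002 -0.045 -0.999] F [-0.6  0.2  2.8] Fn 2.8 M [-0.02 -0.03  0.01] w 26.0
30 delta tool mm [-31.    8.7   0.3]
10 delta tool mm [-11.9   2.6   0.2]
0 delta tool mm [-2.4 -0.4  0.2]
```

Emit:
{"name": "send_rows", "arguments": {"commands": [[[0.0005, 0, 0, 0, 0.01]]]}}

```text
time: 17.7
tool_pos: [467.1, -30.7, 99.7]
tcp_rot: [-2.021, 1.526, -1.533]
contact_force: [-1.2, 0.1, 2.8]
grip_width: 25.9
```

```bash
python3 ap.py; python3 - <<'E'
from plant import optics,monitor
import numpy as np
n=np.array([-.139,.3126,.94]); L=[];H=[]
for i in range(10):
    optics.capture("side"); o=monitor.get_obs(); L.append(o['contact_force']@n);H.append(o['tool_pos'].round(2))
print(np.round(L,1),np.mean(L),H[0],H[-1])
E
python3 ap.py
```

```text
t 17.7 tip [483.8 -64.8  36.5] h -2.7 lat upslope -1.1 across -0.2 angerr 2.3 comp up -2.4 ey -0.4 toolx [ 0.002 -0.045 -0.999] F [-1.2  0.1  2.8] Fn 2.9 M [ 0.06  0.05 -0.02] w 25.9
30 delta tool mm [-31.5   8.9   0.3]
10 delta tool mm [-12.4   2.8   0.2]
0 delta tool mm [-2.9 -0.2  0.1]
[2.3 2.  3.  2.9 2.9 2.5 1.5 2.2 2.7 2.5] 2.4661914393631585 [467.13 -30.69  99.65] [467.1  -30.62  99.73]
t 18.2 tip [483.8 -64.7  36.6] h -2.6 lat upslope -1.1 across -0.2 angerr 2.3 comp up -2.4 ey -0.5 toolx [ 0.002 -0.045 -0.999] F [-0.5 -0.4  2.7] Fn 2.5 M [-0.07  0.04 -0.04] w 25.6
30 delta tool mm [-31.4   8.8   0.3]
10 delta tool mm [-12.3   2.8   0.2]
0 delta tool mm [-2.8 -0.3  0.1]
```

Emit:
{"name": "send_rows", "arguments": {"commands": [[[0.0014, 0.0, 0, 0, 0.01]]]}}

```text
time: 18.28
tool_pos: [467.3, -30.8, 98.5]
tcp_rot: [-2.008, 1.525, -1.52]
contact_force: [-0.7, -1.1, 3.4]
grip_width: 25.9
```

```bash
python3 ap.py; python3 - <<'E'
from plant import optics,monitor
import numpy as np
n=np.array([-.139,.3126,.94]); L=[];H=[]
for i in range(12):
    optics.capture("side"); o=monitor.get_obs(); L.append(o['contact_force']@n);H.append(o['tool_pos'].round(2))
print(np.round(L,1),np.mean(L),H[0],H[-1])
E
python3 ap.py; python3 snap.py side s26; python3 snap.py wrist w26;  python3 - <<'E'
from ov2 import *
over("s26",SIDE,[(20,61,-4.9)],"s26p",dv=(-12,48),du=(-20,20),s=10)
a=cv2.imread("pics/w26.png")[200:310,190:320];cv2.imwrite("pics/w26r.png",cv2.resize(a,None,fx=5,fy=5,interpolation=cv2.INTER_CUBIC))
E
```

```text
t 18.28 tip [484.  -65.   35.4] h -3.8 lat upslope -1.2 across -0.1 angerr 2.3 comp up -2.4 ey -0.5 toolx [ 0.002 -0.046 -0.999] F [-0.7 -1.1  3.4] Fn 3.0 M [-0.43  0.05 -0.05] w 25.9
30 delta tool mm [-32.6   9.    0.2]
10 delta tool mm [-13.5   3.    0.1]
0 delta tool mm [-4. -0.  0.]
[3.2 3.1 3.2 3.1 3.2 3.3 3.9 3.3 3.1 3.9 3.4 2.6] 3.2704791843674896 [467.27 -30.92  98.28] [467.24 -30.57  98.35]
t 18.88 tip [483.9 -64.7  35.2] h -3.9 lat upslope -1.6 across -0.0 angerr 2.3 comp up -2.4 ey -0.5 toolx [ 0.002 -0.045 -0.999] F [-0.4 -0.2  2.8] Fn 2.6 M [-0.2  -0.07  0.05] w 25.9
30 delta tool mm [-32.8   8.8   0.1]
10 delta tool mm [-13.7   2.7  -0. ]
0 delta tool mm [-4.2 -0.3 -0.1]
18.88 [467.2 -30.6  98.3] [-2.01   1.526 -1.523] [-0.4 -0.2  2.8] 25.9
18.93 [467.2 -30.6  98.3] [-2.01   1.526 -1.523] [-0.5 -0.5  3.5] 26.0
(600, 800, 3)
```

View pics/s26p.png

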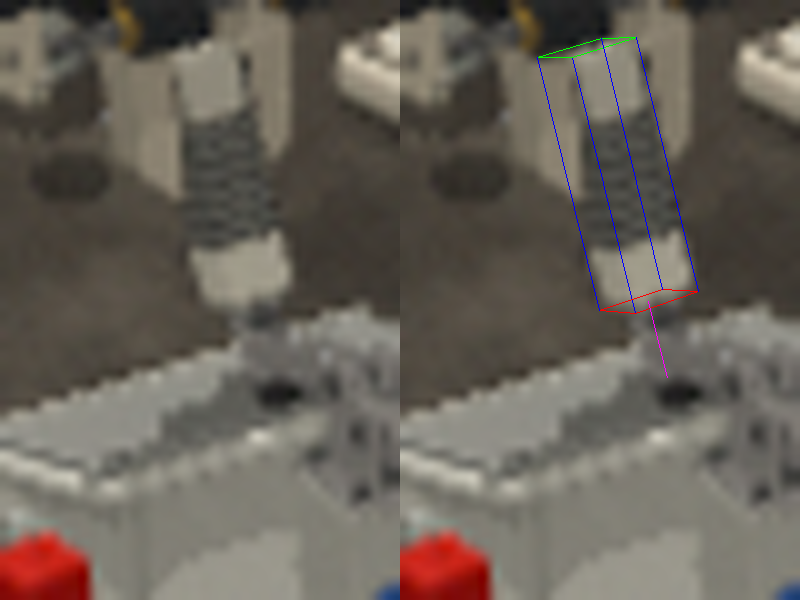

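View pics/w26r.png

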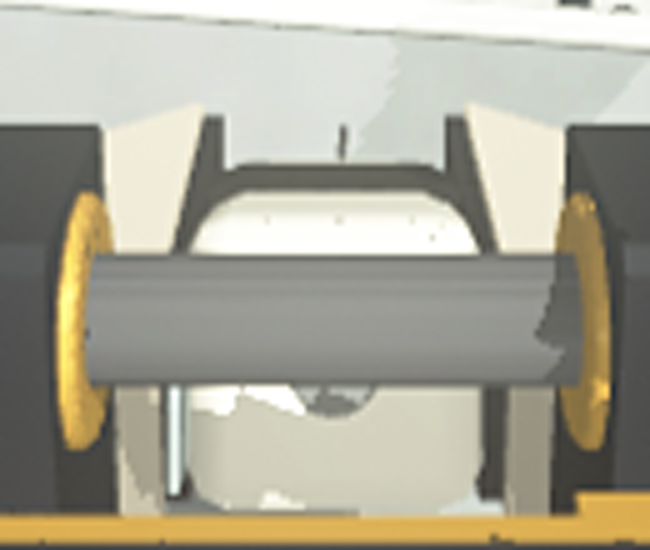

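```bash
python3 -c "
from plant import close_job
print(close_job())"
```

```text
the job is handed in; nothing more can be done
None
```

The panel is clamped and the gauge is held on the ringed spot with its tip pushed in about half way. The job was handed in at about 19 s, and it gives no verdict.

- **Clamp:** I pressed the handle down until the fingers stopped at 77.7 mm with about 22 N, against the 76 mm given for the stop. Later pictures show it still down, with the foot on the panel.
- **Tilting the gauge:** The moves could not tilt the tool. I gripped the gauge and pivoted it in the fingers by pushing its nose sideways against the rim of the stand hole. This took two goes.
- **Tip push:** The steady force on the panel is about 4.8 N after allowing for the gauge's weight. That matches half way, and the position estimate of 3.9 mm agrees.
- **Position:** The tip is about 1 mm from the ring centre by the two estimates I made. The calibration is only good to about 2 mm, and the gauge hid the ring's centre at contact.
- **Squareness:** The gauge leans about 2.3° too far down the slope, by the wrist-camera fit, which I put at about ±1°. An early side-camera check read it up to 3° less tilted across the slope, but the later side views agreed with the fit. I left this error as it was.
- **Other things:** I moved none of the other objects. I saw nothing knocked over or shifted in the pictures.

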